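# Dry-fit an amplifier's power supply on its base

## Task

Dry-fit the power supply on the amplifier base: stand the ring-shaped transformer centred on the round pad with the steel clamp plate centred on top of it, knob up, and set the finned heat sink centred on the rectangular pad, fins up and its length along the pad's. Stand the large capacitor upright on the bare plate midway between the two pads, and the small capacitor upright straight behind it, towards the rear panel, leaving a gap of about 20 mm between the two cans. Do not move the circuit board.

Things in the scene. Friction and masses are not known exactly. Their poses are not given: they have to be found in the camera images.
- transformer_mid (a point): Ring-shaped (toroidal) transformer, copper with a yellow band, flat and solid on top with a dark centre spot; 60 mm diameter, 32 mm high, about 0.45 kg, standing upright. The point is its centre, 16 mm above its underside; z is its axis, up.
- clamp_mid (a point): Steel clamp plate lying knob up: a disc 44 mm in diameter and 5 mm thick with an upright round knob, 16 mm diameter and 25 mm tall, at its centre; 30 mm high in all. The point is on its axis half-way up, 15 mm above its underside; z points up along the knob. Take it by the knob.
- big_cap_mid (a point): Large capacitor: upright black can with an aluminium top, 35 mm diameter, 50 mm high. The point is its centre, 25 mm above its underside; z up along the can.
- small_cap_mid (a point): Small capacitor: upright black can with an aluminium top, 25 mm diameter, 36 mm high. The point is its centre, 18 mm above its underside; z up along the can.
- heatsink_mid (a point): Black heat sink block with upright fins along its length, 80 mm long (its x), 34 mm wide (its y), 38 mm high, fins up. The point is its centre, 19 mm above its underside. Its outer fins can be gripped across the width.
- base: Amplifier base, fixed: aluminium plate 200 mm deep (its x) by 270 mm wide (its y), its top face 12 mm above the table. Origin at the plate's centre, at table height; x points from the dark front panel (with the round dial, on the robot's side) to the rear panel (with sockets). Both panels stand upright across the plate's ends, their inner faces 100 mm from the centre, tops at most 57 mm above the table; the other two sides are open.
- round_pad: Round black rubber pad, 72 mm diameter, 2 mm thick, fixed on the base plate 90 mm to one side of the plate's centre (its left or its right; the rectangular pad is at the same distance on the other side). Origin at the centre of its underside, so its top is 2 mm higher.
- square_pad: Rectangular grey pad, 92 mm long (its x, parallel to the base's x) by 46 mm wide (its y), 2 mm thick, fixed on the base plate 90 mm to the other side of the plate's centre. Origin at the centre of its underside, so its top is 2 mm higher.
- board: Bystander, loose: green circuit board 75 by 55 mm, 16 mm high with its components, lying among the parts. Origin at the centre of its underside. Not to be moved.

How it is judged (in metres and radians):
At the end, for the whole second after the job is handed in: All upright, released, at rest: transformer and heat sink within 10 mm of their pads' centres (heat sink within 0.2 rad); clamp plate on transformer within 8 mm; large capacitor within 10 mm of the pads' midpoint; small one behind, gap 8 to 32 mm, within 15 mm of the base's centre line (horizontal distance between transformer_mid and round_pad below 0.01 m and z of transformer_mid in the frame of round_pad below 0.023 m and horizontal distance between clamp_mid and transformer_mid below 0.008 m and z of clamp_mid in the frame of transformer_mid between 0.027 and 0.036 m and horizontal distance between heatsink_mid and square_pad below 0.01 m and z of heatsink_mid in the frame of square_pad below 0.026 m and angle between the x axis of heatsink_mid and the x axis of square_pad, either way round below 0.2 rad and horizontal distance between big_cap_mid and base below 0.01 m and z of big_cap_mid in the frame of base below 0.042 m and horizontal distance between small_cap_mid and big_cap_mid between 0.038 and 0.062 m and x of small_cap_mid in the frame of base above 0.025 m and y of small_cap_mid in the frame of base between -0.015 and 0.015 m and z of small_cap_mid in the frame of base below 0.035 m and angle between each of transformer_mid, clamp_mid, big_cap_mid, small_cap_mid, heatsink_mid's own z axis and vertical below 0.12 rad and linear speed of each of transformer, clamp, big_cap, small_cap, heatsink below 0.01 m/s); the robot touches nothing.
It fails at once if the circuit board is moved more than 15 mm (distance of board from where it was at the start of the episode above 0.015 m).
It also fails if it takes over 125 s, if anything falls off the work surface, if the arm or the gripper's body presses on something with over 40 N, if the wrist force passes 120 N, or if a joint passes its speed limit or range.

## Robot

A 6-joint arm with a two-finger parallel gripper is mounted at the origin on the work surface. World frame = base frame: x ahead of the robot, y to its left, z up, the work surface at z = 0. Lengths are in m, angles in degrees, forces in N, time in s.
With the tool pointing down it reaches from about 0.3 to 0.75 m from the base axis. Payload 8.5 kg.
Tool frame: the origin (TCP) lies at the very end of the fingers, on their centre line; the grasp point (between the pads) lies 19 mm behind it (env.grip_depth is the z of the grasp point in the tool frame, in m); z points along the fingers, y is the direction in which the jaws open and shut (so a half turn about z gives the same grasp; the last joint's range is limited). The gripper opens to 85 mm and grips with 20 to 120 N. Pads are 22 mm wide; open, the fingers measure 114 mm over their backs; the gripper's body (76 mm by 85 mm) begins 54 mm behind the grasp point. The pads swing forward as they close: fully open they stand 13 mm farther back than shut.
Start: joints at [58.425, 21.807, 74.336, -0, 83.858, -12.336], TCP at [0.181, 0.519, 0.231] pointing down, gripper open.
Joint ranges: [-178.18, 178.18], [-50.72, 133.34], [12.68, 142.11], [-81.47, 261.47], [9.98, 163.14], [-165.26, 165.26]. Speed limits (degrees/s): [136.94, 136.94, 180, 180, 180, 180].

## Interface

Orientations are given as a 3x3 rotation matrix whose columns are the frame's x, y, z axes.
In Python, from rig import env gives the robot as it stands.
- The arm moves only by the tool apply_moves, never from a script. Its argument "plan" is a list of rows, each an object of numbers: "tx", "ty", "tz": the shift along the world's x, y, z in mm; "rx", "ry", "rz": the turn, a rotation vector about the world's x, y, z in rad; "jaw": the opening, from -1 (shut) to 1 (fully open). A call has 1 to 12 rows; each row is the pose to reach, as a shift and turn from the pose measured when the call began; what a row does not reach only later rows make up. A row lasts 1/10 s, in which the tool goes at most 50 mm and 8.59 degrees, less where a joint would pass 70% of its speed; a pose out of reach is approached as far as the arm can. A call with a gripper value outside its range is refused whole. The fingers move at their own pace and stop on an object; "grip_force" is the grip in N (left out, the last holds). Time passes only in rows, so rows that repeat a pose let the fingers close. It gives the time, the measured TCP pose, the force and the opening at its end, in the units of the state.
- env.observe(): the state, without advancing time (a new reading comes with each control period).
- env.get_image(name): name is "scene" or "top"; returns a dict with "image" (480x640x3 uint8, red, green, blue), "intrinsics" (3x3 intrinsics, pixels), "k1" (the pictures are not rectified: a ray, as slopes to the right and down, at radius r is drawn at 1 + k1 r^2 times it, then the intrinsics apply), "world_from_camera" (4x4, takes a point from camera to world coordinates). Camera axes: x right, y up, looking along -z (the intrinsics and any distortion apply to the point x, -y, -z); pixel columns grow to the right and rows downward; lengths in m; the calibration is good to about 2 mm. A picture is of the moment at which its call begins. There is no depth.
- env.close_job(): hands the job in, once; it reports no verdict.
The state is a dict: "time_s": time; "q": joint angles; "qvel": joint speeds; "joint_efforts": joint torques, N m; "position": TCP position; "tool_rot": TCP orientation; "ft_force": force on the tool from outside, world axes, zero at the start; "wrist_torque": the same for the moment, N m; "grip_width": finger opening in m.
Only numpy, scipy, OpenCV 4.12 (cv2) and the standard library are available. Lean on these libraries where they do the work, as an engineer would, in place of code of your own. Each camera call takes 0.05 s, during which the arm holds its last target.

## Working session

There is one attempt and no reset: what is moved stays moved. The work goes in short steps, Python scripts to look and compute and a tool call to move; the robot and the scene stay as the last step left them, time stands still between calls to the robot, and variables do not carry over. Pictures are saved under pics/ and viewed, and the job is handed in when it is done.

Besides the shell and the picture viewer there is one more tool, called after "Call:" as name([rows], argument=value, ...), one row to a line, values as JSON. apply_moves: Moves the arm, as the interface text tells. Its arguments: {"type":"object","properties":{"plan":{"type":"array","items":{"type":"object","properties":{"tx":{"type":"number"},"ty":{"type":"number"},"tz":{"type":"number"},"rx":{"type":"number"},"ry":{"type":"number"},"rz":{"type":"number"},"jaw":{"type":"number"}}}},"grip_force":{"type":"number"}},"required":["plan"]}

```bash
ls; mkdir -p pics
python3 - <<'E'
from rig import env
import cv2
for n in("scene","top"):
    d=env.get_image(n); cv2.imwrite(f"pics/{n}0.png",d["image"][:,:,::-1]); print(d["intrinsics"],d["k1"],d["world_from_camera"])
print(env.observe(),env.grip_depth)
E
```

```text
pics
[[450.31130982   0.         323.84992242]
 [  0.         450.31130982 238.25722447]
 [  0.           0.           1.        ]] -0.023274303773534462 [[ 0.61612405 -0.56259205  0.55125434  1.06234139]
 [ 0.78762783  0.44521296 -0.42594346 -0.4304551 ]
 [-0.00579317  0.69661726  0.71741956  0.76429614]
 [ 0.          0.          0.          1.        ]]
[[471.72875234   0.         327.40816144]
 [  0.         471.72875234 235.17420741]
 [  0.           0.           1.        ]] -0.0742348863363996 [[-0.02932493  0.98429506 -0.17407836  0.30355241]
 [-0.99948669 -0.03112191 -0.0076015   0.00195694]
 [-0.01289977  0.17376609  0.98470246  1.26091686]
 [ 0.          0.          0.          1.        ]]
{'time_s': 0.1, 'q': array([ 5.84243982e+01,  2.18389851e+01,  7.43779644e+01, -1.07816076e-03,
        8.38582903e+01, -1.23361832e+01]), 'qvel': array([ 0.06682254,  0.01953238, -0.04553562, -0.0097717 , -0.00593184,
       -0.03131857]), 'joint_efforts': array([ 4.00770485e-03, -4.49222124e+01, -2.31660980e+01, -1.08008987e-04,
        3.59634680e-03, -1.01135388e-06]), 'position': array([0.18110945, 0.51905911, 0.23077053]), 'tool_rot': array([[-9.44150471e-01,  3.29513941e-01, -6.71673139e-04],
       [ 3.29514522e-01,  9.44149833e-01, -1.12856230e-03],
       [ 2.62283069e-04, -1.28685868e-03, -9.99999138e-01]]), 'ft_force': array([-0.36575316,  0.66093097, -1.12847937]), 'wrist_torque': array([-0.01174769,  0.04259193, -0.00435314]), 'grip_width': 0.08558219476827823} -0.0187
```

View pics/scene0.png

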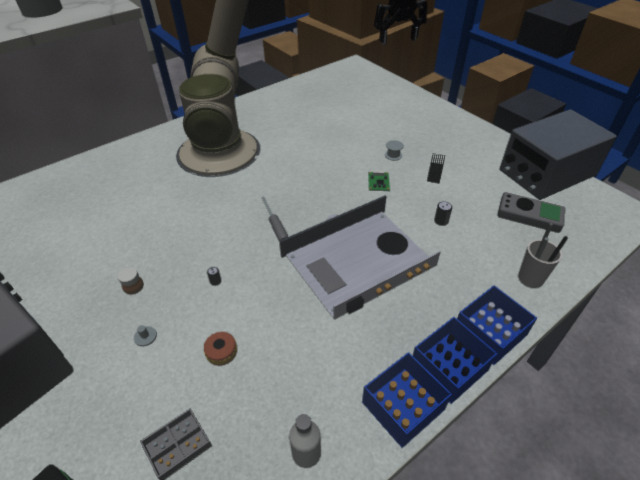

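View pics/top0.png

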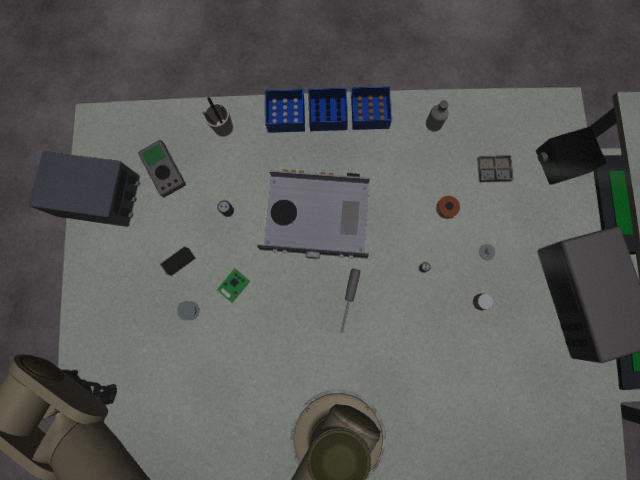

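The scene view shows the base with the round pad at (392,243) and the rectangular pad at (327,275). In the top view, the transformer is at (448,207), clamp (487,252), small cap (425,267), big cap (225,208), heat sink (178,261) and board (233,286). The spool at (188,310) and tape at (483,302) look like distractors. I'll zoom in next.

```bash
cat > h.py <<'E'
import numpy as np, cv2
from rig import env
def dist(d):
    return np.array([d["k1"],0,0,0,0.])
def ray(d,uv):
    # cv2 model: x(1+k1 r^2): same
    p=cv2.undistortPoints(np.array(uv,float).reshape(-1,1,2),d["intrinsics"],dist(d)).reshape(-1,2)
    M=d["world_from_camera"]; v=np.c_[p[:,0],-p[:,1],-np.ones(len(p))]@M[:3,:3].T
    return M[:3,3],v
def plane(d,uv,z):
    o,v=ray(d,uv); return o+v*((z-o[2])/v[:,2])[:,None]
def proj(d,P):
    M=d["world_from_camera"]; c=(np.array(P,float).reshape(-1,3)-M[:3,3])@M[:3,:3]
    c[:,1:]*=-1
    return cv2.projectPoints(c,np.zeros(3),np.zeros(3),d["intrinsics"],dist(d))[0].reshape(-1,2)
def crop(d,u0,v0,u1,v1,name,s=4):
    im=cv2.resize(d["image"][v0:v1,u0:u1,::-1],None,fx=s,fy=s,interpolation=cv2.INTER_CUBIC)
    cv2.imwrite("pics/"+name,im)
def load(n):
    import pickle; return pickle.load(open(n,"rb"))
E
python3 - <<'E'
from h import *
import pickle
D={n:env.get_image(n) for n in("scene","top")}
pickle.dump(D,open("d0.pkl","wb"))
d=D["top"]
crop(d,150,170,310,330,"c1.png",4)
crop(d,380,180,520,320,"c2.png",4)
crop(d,250,160,390,270,"c3.png",5)
crop(D["scene"],270,180,450,320,"c4.png",4)
E
```

```text
(no output)
```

View pics/c1.png

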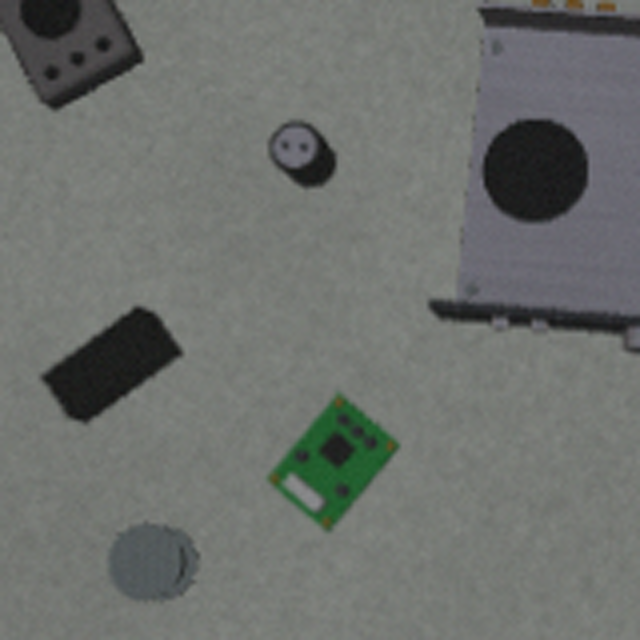

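View pics/c2.png

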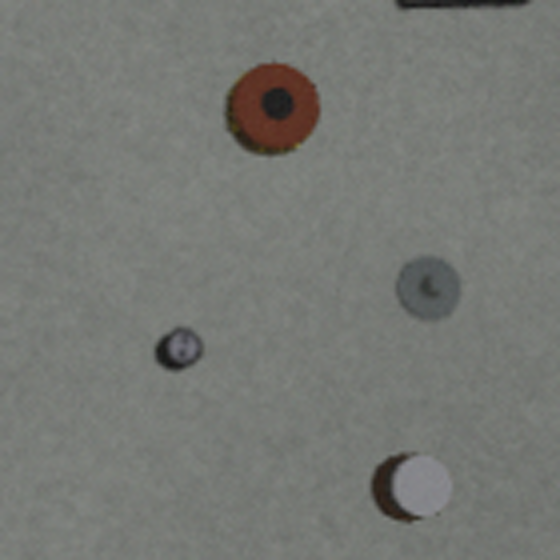

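View pics/c3.png

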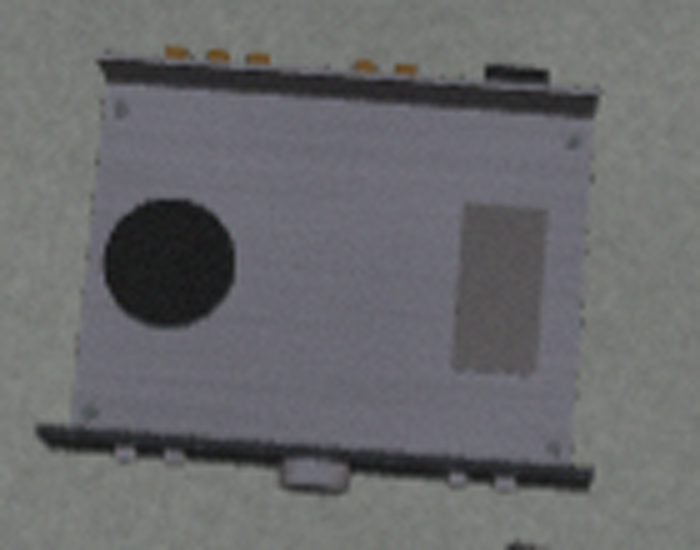

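View pics/c4.png

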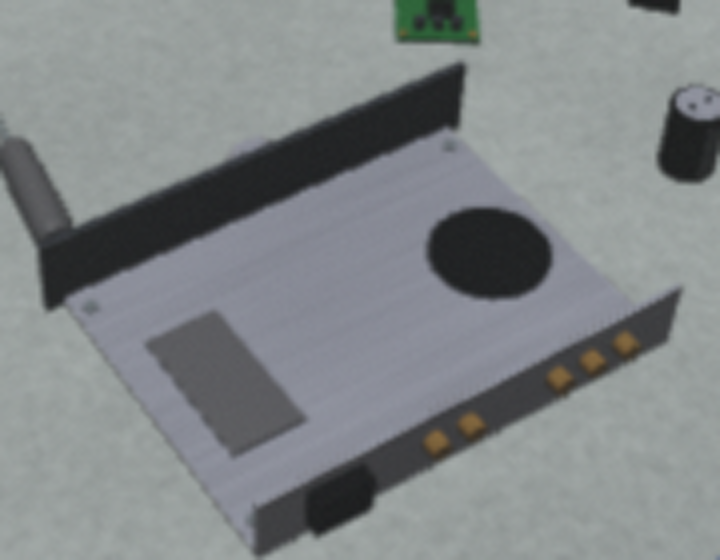

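```bash
cat > seg.py <<'E'
from h import *
def blob(d,seed,half=24,thr=22,fn=None,name=None):
    u,v=map(int,seed); s=8
    im=d["image"][v-half:v+half,u-half:u+half]
    im=cv2.resize(im,None,fx=s,fy=s,interpolation=cv2.INTER_CUBIC)
    im=cv2.GaussianBlur(im,(0,0),4).astype(float)
    if fn is None:
        bg=np.median(im.reshape(-1,3),0); m=np.linalg.norm(im-bg,axis=2)>thr
    else: m=fn(im)
    n,l,st,c=cv2.connectedComponentsWithStats(m.astype(np.uint8))
    ok=[i for i in range(1,n) if st[i,4]>60*1]
    ctr=np.array([half*s,half*s])
    i=min(ok,key=lambda i:np.min(np.linalg.norm(np.argwhere(l==i)[:,::-1]-ctr,axis=1))-0.001*st[i,4])
    mm=(l==i).astype(np.uint8)
    cs,_=cv2.findContours(mm,cv2.RETR_EXTERNAL,cv2.CHAIN_APPROX_NONE)
    cn=max(cs,key=cv2.contourArea); hull=cn
    M=cv2.moments(hull); c=np.array([M["m10"]/M["m00"],M["m01"]/M["m00"]])
    if name:
        o=im.astype(np.uint8)[:,:,::-1].copy(); cv2.drawContours(o,[cn],-1,(0,0,255),1); cv2.circle(o,tuple(int(x) for x in c),3,(0,255,0),-1); 
        cv2.imwrite("pics/"+name,o)
    f=lambda p:(p+0.5)/s-0.5+np.array([u-half,v-half])
    return f(c),f(cn.reshape(-1,2).astype(float)),cv2.contourArea(hull)/s/s
E
python3 - <<'E'
from seg import *
import pickle
D=pickle.load(open("d0.pkl","rb"))
dark=lambda t:(lambda im:im.max(2)<t)
spec={"transformer":((448,207),(220,348),.016,None,22),
"bigcap":((226,209),(443,213),.025,None,22),
"smallcap":((425,267),(214,275),.018,None,22),
"heatsink":((178,261),(436,168),.019,None,22),
"clamp":((487,252),(145,335),.004,None,11),
"board":((233,286),(379,181),.003,None,22),
"round":((284,212),(392,243),.014,dark(75),0),
"rect":((350,218),(327,275),.014,lambda im:im.mean(2)<118,0)}
ims=[]
for k,(a,b,z,fn,t) in spec.items():
    r=[]
    for n,s in(("top",a),("scene",b)):
        c,cn,A=blob(D[n],s,fn=fn,thr=t,name=f"m_{k}_{n}.png",half=28)
        p=plane(D[n],[c],z)[0]; r.append((c,p,A))
        im=cv2.imread(f"pics/m_{k}_{n}.png"); ims.append(cv2.resize(im,(200,200)))
    # triangulate
    o1,v1=ray(D["top"],[r[0][0]]);o2,v2=ray(D["scene"],[r[1][0]])
    v1=v1[0];v2=v2[0];S=np.linalg.lstsq(np.c_[v1,-v2],o2-o1,rcond=None)[0]
    P=((o1+S[0]*v1)+(o2+S[1]*v2))/2; gap=np.linalg.norm((o1+S[0]*v1)-(o2+S[1]*v2))
    print(k,*[(np.round(x[0],1),np.round(x[1]*1000,1)[:2],round(x[2])) for x in r],np.round(P*1000,1),round(gap*1000,1))
g=np.vstack([np.hstack(ims[:4]),np.hstack(ims[4:8]),np.hstack(ims[8:12])]);cv2.imwrite("pics/g1.png",g)
cv2.imwrite("pics/g2.png",np.hstack(ims[12:]))
E
```

```text
transformer (array([447.5, 206.9]), array([ 591.2, -316.5]), 471) (array([220.1, 348.3]), array([ 593.4, -316.6]), 994) [ 591.9 -316.6   13.9] 0.8
bigcap (array([225.3, 208.2]), array([604.9, 285.6]), 233) (array([442.7, 213.1]), array([605.9, 286.2]), 398) [605.4 286.1  24.6] 1.0
smallcap (array([424.2, 267. ]), array([ 429.7, -242. ]), 118) (array([213.8, 275.9]), array([ 431. , -241.7]), 255) [ 430.  -241.8   17. ] 0.8
heatsink (array([177.4, 260.8]), array([466. , 415.5]), 588) (array([435.6, 168. ]), array([468.4, 414.5]), 440) [466.5 416.6  16.8] 0.8
clamp (array([486.5, 251.8]), array([ 466.7, -416.6]), 242) (array([144.7, 335.5]), array([ 469.5, -417.7]), 444) [ 467.1 -417.6    0.9] 0.0
board (array([232.9, 285.1]), array([398.2, 268.4]), 638) (array([378.6, 181.3]), array([400.8, 268.1]), 439) [398.8 269.4   0.9] 1.3
round (array([283.4, 212.2]), array([591.1, 129.2]), 536) (array([391.9, 242.8]), array([594.4, 128.6]), 527) [592.3 130.1  11.1] 1.5
rect (array([345.7, 217.1]), array([571.9, -39.4]), 2680) (array([325.9, 275.4]), array([576.3, -50.2]), 730) [572.  -42.6   4.9] 6.8
```

View pics/g1.png

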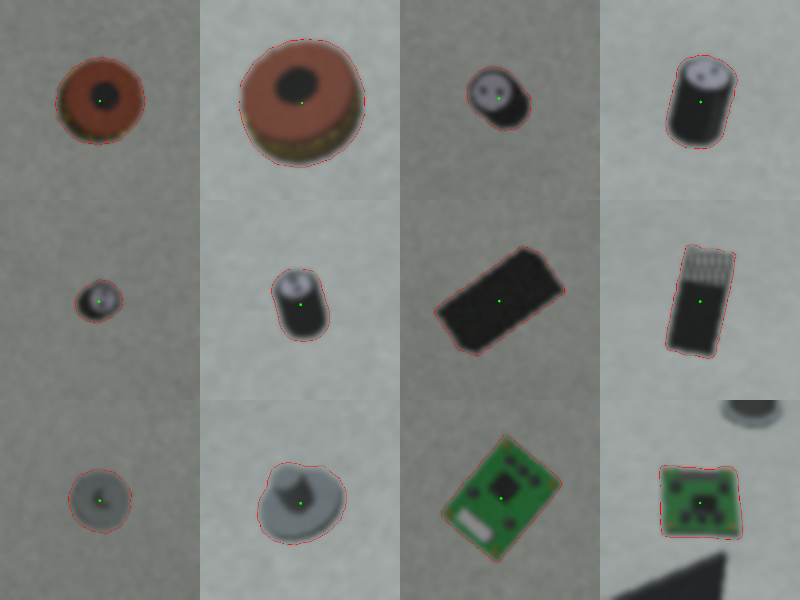

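View pics/g2.png

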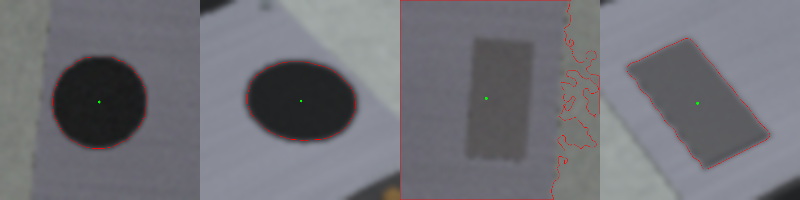

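Masks are clean: the contours fit all the parts and the round pad, and the scene view's rectangular pad. Only the top-view rectangular pad mask leaked. I'll fix that and get the heat sink angle.

Run:
```python
from seg import *
import pickle
D=pickle.load(open("d0.pkl","rb"))
def ang(d,cn,z):
    p=plane(d,cn,z)[:,:2].astype(np.float32)*1000
    (c,wh,a)=cv2.minAreaRect(p); b=cv2.boxPoints((c,wh,a)); e=[b[1]-b[0],b[2]-b[1]]; e=max(e,key=np.linalg.norm)
    return np.round(c,1),np.round(wh,1),np.degrees(np.arctan2(e[1],e[0]))
c,cn,A=blob(D["top"],(178,261),half=28); print("hs top",ang(D["top"],cn,.019))
def gray(im):  # pad vs plate: plate is bluish
    return (im[:,:,2]-im[:,:,0]<9)&(im.mean(2)<125)
im=D["top"]["image"]; print(im[218,350],im[218,330],im[218,363],im[218,375])
for n,s in(("top",(350,218)),("scene",(327,275))):
    fn=(lambda im:(im[:,:,2]-im[:,:,0]<6)) if n=="top" else (lambda im:im.mean(2)<118)
    c,cn,A=blob(D[n],s,half=19 if n=="top" else 28,fn=fn,name=f"r_{n}.png"); print(n,c,plane(D[n],[c],.014)*1000,ang(D[n],cn,.014),A)
```

```text
hs top (array([466.1, 415.6]), array([50.5, 91.8]), np.float32(-55.418346))
[89 86 87] [105 105 113] [105 104 111] [115 117 113]
top [349.43122041 217.26813047] [[571.20535714 -49.32921913  14.        ]] (array([572.1, -49.3]), array([51.1, 97. ]), np.float32(-6.4530706)) 596.7578125
scene [325.90509487 275.43887305] [[576.34419937 -50.19018478  14.        ]] (array([574.4, -49.9]), array([48. , 94.2]), np.float32(-6.2914)) 730.4375
```

View pics/r_top.png

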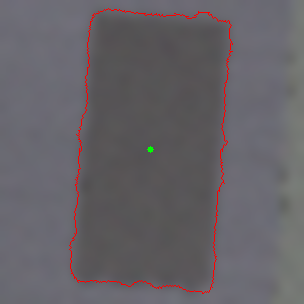

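Call:
apply_moves([
  {"tx": 286, "ty": -104, "tz": -60, "rz": -0.632, "jaw": 1},
  {"tx": 286, "ty": -104, "tz": -60, "rz": -0.632, "jaw": 1},
  {"tx": 286, "ty": -104, "tz": -60, "rz": -0.632, "jaw": 1},
  {"tx": 286, "ty": -104, "tz": -60, "rz": -0.632, "jaw": 1},
  {"tx": 286, "ty": -104, "tz": -60, "rz": -0.632, "jaw": 1},
  {"tx": 286, "ty": -104, "tz": -60, "rz": -0.632, "jaw": 1},
  {"tx": 286, "ty": -104, "tz": -60, "rz": -0.632, "jaw": 1},
  {"tx": 286, "ty": -104, "tz": -100, "rz": -0.632, "jaw": 1},
  {"tx": 286, "ty": -104, "tz": -130, "rz": -0.632, "jaw": 1},
  {"tx": 286, "ty": -104, "tz": -130, "rz": -0.632, "jaw": 1},
  {"tx": 286, "ty": -104, "tz": -130, "rz": -0.632, "jaw": 1},
  {"tx": 286, "ty": -104, "tz": -130, "rz": -0.632, "jaw": 1},
], grip_force=50)

```text
validation failed for argument at $.pl...
```

```bash
cat > st.py <<'E'
from h import *
def st():
    s=env.observe(); R=s["tool_rot"]
    print("t",round(s["time_s"],2),"pos",np.round(s["position"]*1000,1),"jaw",round(float(np.degrees(np.arctan2(R[1,1],R[0,1]))),2),"z",np.round(R[:,2],4),"F",np.round(s["ft_force"],1),"w",round(s["grip_width"]*1000,1),"q6",round(s["q"][5],1))
E
python3 - <<'E'
from st import *
st()
D={n:env.get_image(n) for n in("scene","top")}
crop(D["top"],120,190,260,310,"a1.png",5); crop(D["scene"],370,100,500,220,"a2.png",5)
E
```

```text
t 0.2 pos [181.1 519.2 231. ] jaw 70.76 z [-4.e-04 -7.e-04 -1.e+00] F [0.1 0.2 1.2] w 85.7 q6 -12.3
```

View pics/a1.png

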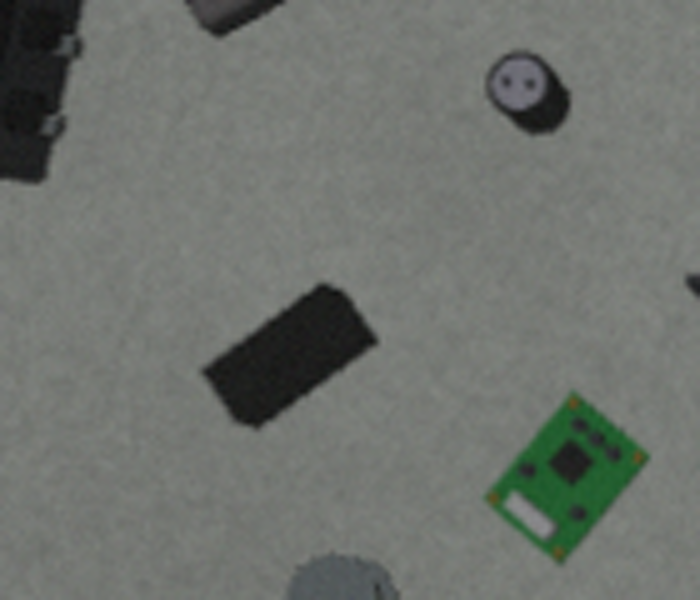

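View pics/a2.png

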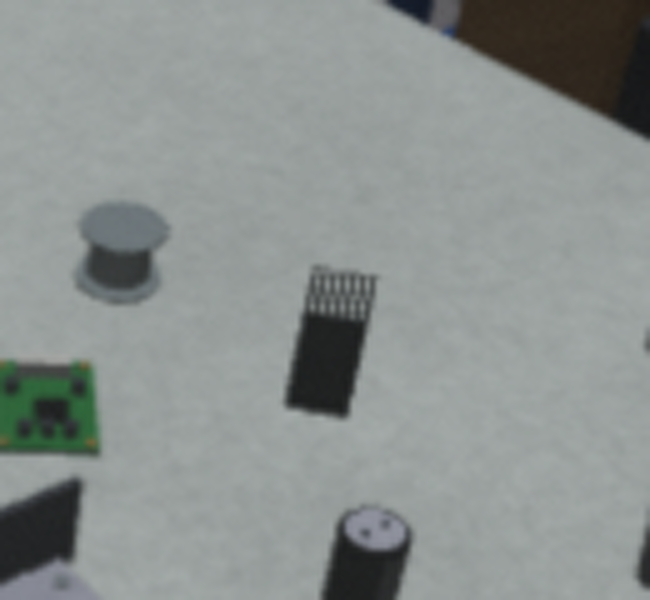

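The call was refused and the arm did not move: the pictures show the heat sink and board unchanged. I'll try a small row to see which argument it objects to.

Call:
apply_moves([
  {"tx": 40, "ty": -15, "tz": -8, "rz": -0.1, "jaw": 1},
], grip_force=50)

```text
validation failed for argument at $.pl...
```

Call:
apply_moves([
  {"tx": 40.0, "ty": -15.0, "tz": -8.0, "rx": 0.0, "ry": 0.0, "rz": -0.1, "jaw": 1.0},
], grip_force=50)

```text
time_s: 0.4
position: [0.2188, 0.5055, 0.224]
tool_rot: [[-0.908, 0.419, 0.0], [0.419, 0.908, 0.002], [0.001, 0.002, -1.0]]
ft_force: [1.4, 0.8, -0.1]
grip_width: 0.0851
```

Call:
apply_moves([
  {"tx": 45, "ty": -17, "tz": 0, "rx": 0, "ry": 0, "rz": -0.13, "jaw": 1},
  {"tx": 90, "ty": -34, "tz": -10, "rx": 0, "ry": 0, "rz": -0.26, "jaw": 1},
  {"tx": 135, "ty": -51, "tz": -30, "rx": 0, "ry": 0, "rz": -0.4, "jaw": 1},
  {"tx": 180, "ty": -68, "tz": -50, "rx": 0, "ry": 0, "rz": -0.534, "jaw": 1},
  {"tx": 225, "ty": -85, "tz": -70, "rx": 0, "ry": 0, "rz": -0.534, "jaw": 1},
  {"tx": 248, "ty": -90, "tz": -100, "rx": 0, "ry": 0, "rz": -0.534, "jaw": 1},
  {"tx": 248, "ty": -90, "tz": -134, "rx": 0, "ry": 0, "rz": -0.534, "jaw": 1},
  {"tx": 248, "ty": -90, "tz": -134, "rx": 0, "ry": 0, "rz": -0.534, "jaw": 1},
  {"tx": 248, "ty": -90, "tz": -134, "rx": 0, "ry": 0, "rz": -0.534, "jaw": 1},
  {"tx": 248, "ty": -90, "tz": -134, "rx": 0, "ry": 0, "rz": -0.534, "jaw": 1},
], grip_force=50)

```text
time_s: 1.4
position: [0.4671, 0.4163, 0.0922]
tool_rot: [[-0.569, 0.822, 0.004], [0.822, 0.569, 0.003], [0.001, 0.005, -1.0]]
ft_force: [-0.2, 0.2, 0.7]
grip_width: 0.0854
```

Run:
```python
from st import *
st()
D={n:env.get_image(n) for n in("scene","top")}
s=env.observe(); p=s["position"]
for n in D: print(n, proj(D[n],[p]))
crop(D["top"],120,190,260,310,"a3.png",5); crop(D["scene"],370,80,500,200,"a4.png",5)
```

```text
t 1.4 pos [467.1 416.3  92.2] jaw 34.71 z [ 0.0038  0.0033 -1.    ] F [-0.2  0.2  0.7] w 85.4 q6 -3.9
scene [[440.42609692 144.82398715]]
top [[167.75909993 256.97369842]]
```

View pics/a3.png

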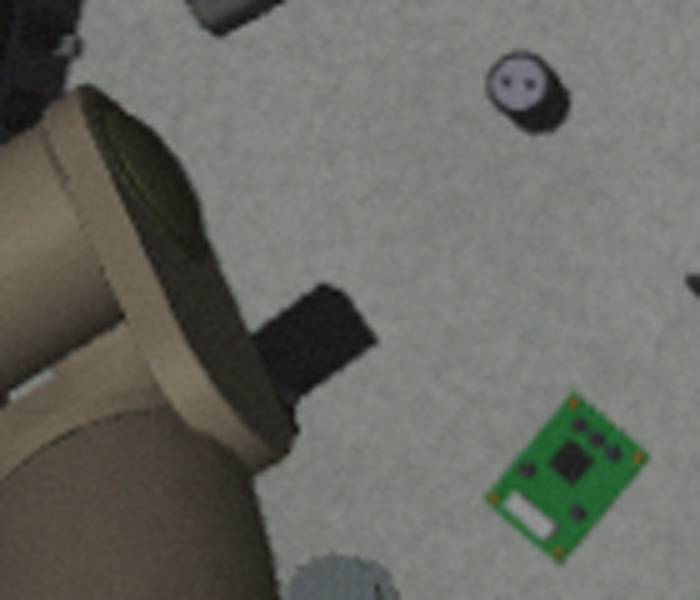

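View pics/a4.png

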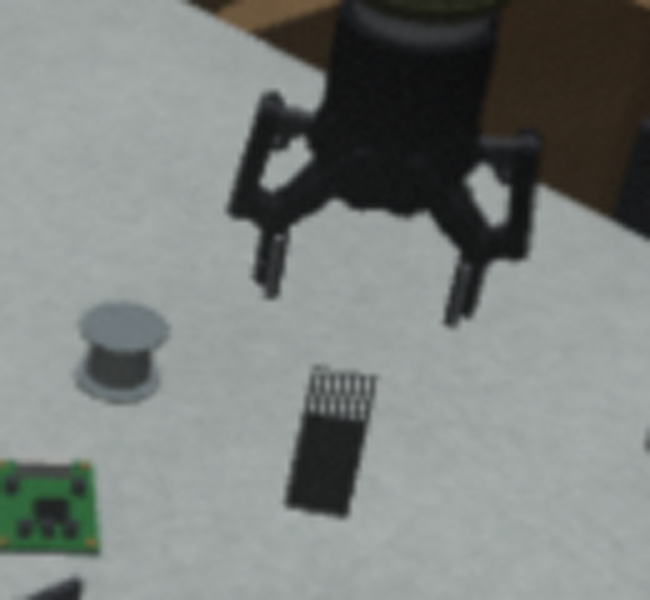

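The gripper is centred over the heat sink with its jaws across the width: fingertips at (268,297) and (452,325) in the crop, and the board is clear. Going down.

Call:
apply_moves([
  {"tx": 0, "ty": -1, "tz": -30, "rx": 0, "ry": 0, "rz": 0, "jaw": 1},
  {"tx": 0, "ty": -1, "tz": -55, "rx": 0, "ry": 0, "rz": 0, "jaw": 1},
  {"tx": 0, "ty": -1, "tz": -75, "rx": 0, "ry": 0, "rz": 0, "jaw": 1},
  {"tx": 0, "ty": -1, "tz": -85, "rx": 0, "ry": 0, "rz": 0, "jaw": 1},
  {"tx": 0, "ty": -1, "tz": -85, "rx": 0, "ry": 0, "rz": 0, "jaw": 1},
  {"tx": 0, "ty": -1, "tz": -85, "rx": 0, "ry": 0, "rz": 0, "jaw": 1},
  {"tx": 0, "ty": -1, "tz": -85, "rx": 0, "ry": 0, "rz": 0, "jaw": -1},
  {"tx": 0, "ty": -1, "tz": -85, "rx": 0, "ry": 0, "rz": 0, "jaw": -1},
  {"tx": 0, "ty": -1, "tz": -85, "rx": 0, "ry": 0, "rz": 0, "jaw": -1},
  {"tx": 0, "ty": -1, "tz": -85, "rx": 0, "ry": 0, "rz": 0, "jaw": -1},
  {"tx": 0, "ty": -1, "tz": -85, "rx": 0, "ry": 0, "rz": 0, "jaw": -1},
  {"tx": 0, "ty": -1, "tz": -85, "rx": 0, "ry": 0, "rz": 0, "jaw": -1},
], grip_force=40)

```text
time_s: 2.7
position: [0.4671, 0.4153, 0.0076]
tool_rot: [[-0.57, 0.822, 0.004], [0.822, 0.57, 0.004], [0.001, 0.006, -1.0]]
ft_force: [-1.5, -0.2, 6.2]
grip_width: 0.0336
```

Call:
apply_moves([
  {"tx": 0, "ty": 0, "tz": 0, "rx": 0, "ry": 0, "rz": 0, "jaw": -1},
  {"tx": 0, "ty": 0, "tz": 0, "rx": 0, "ry": 0, "rz": 0, "jaw": -1},
  {"tx": 0, "ty": 0, "tz": 0, "rx": 0, "ry": 0, "rz": 0, "jaw": -1},
  {"tx": 0, "ty": 0, "tz": 0, "rx": 0, "ry": 0, "rz": 0, "jaw": -1},
])

```text
time_s: 3.1
position: [0.4671, 0.4153, 0.0076]
tool_rot: [[-0.57, 0.822, 0.004], [0.822, 0.569, 0.004], [0.001, 0.005, -1.0]]
ft_force: [-0.0, -0.6, 2.3]
grip_width: 0.0333
```

Run:
```python
from st import *
st()
D={n:env.get_image(n) for n in("scene","top")}
crop(D["scene"],370,80,500,200,"a5.png",5)
```

```text
t 3.1 pos [467.1 415.3   7.6] jaw 34.72 z [ 0.0042  0.0036 -1.    ] F [-0.  -0.6  2.3] w 33.3 q6 -4.0
```

View pics/a5.png

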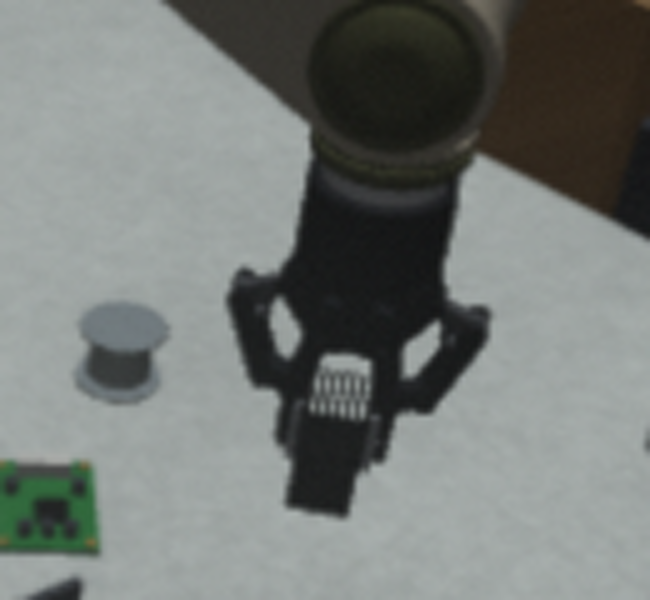

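Gripped: width 33.3 mm, and the lower corners (287,508)/(349,516) have barely moved, so the camera and robot agree. Lifting and carrying it to the rectangular pad.

Call:
apply_moves([
  {"tx": 0, "ty": 0, "tz": 20, "rx": 0, "ry": 0, "rz": 0, "jaw": -1},
  {"tx": 0, "ty": 0, "tz": 60, "rx": 0, "ry": 0, "rz": 0, "jaw": -1},
  {"tx": 3, "ty": -13, "tz": 90, "rx": 0, "ry": 0, "rz": 0, "jaw": -1},
  {"tx": 10, "ty": -45, "tz": 100, "rx": 0, "ry": 0, "rz": 0.09, "jaw": -1},
  {"tx": 20, "ty": -90, "tz": 100, "rx": 0, "ry": 0, "rz": 0.18, "jaw": -1},
  {"tx": 31, "ty": -136, "tz": 100, "rx": 0, "ry": 0, "rz": 0.27, "jaw": -1},
  {"tx": 42, "ty": -182, "tz": 100, "rx": 0, "ry": 0, "rz": 0.36, "jaw": -1},
  {"tx": 53, "ty": -228, "tz": 100, "rx": 0, "ry": 0, "rz": 0.45, "jaw": -1},
  {"tx": 63, "ty": -274, "tz": 100, "rx": 0, "ry": 0, "rz": 0.54, "jaw": -1},
  {"tx": 74, "ty": -320, "tz": 100, "rx": 0, "ry": 0, "rz": 0.65, "jaw": -1},
  {"tx": 84, "ty": -360, "tz": 100, "rx": 0, "ry": 0, "rz": 0.75, "jaw": -1},
  {"tx": 90, "ty": -390, "tz": 100, "rx": 0, "ry": 0, "rz": 0.857, "jaw": -1},
])

```text
time_s: 4.4
position: [0.5573, 0.0227, 0.107]
tool_rot: [[-0.994, 0.105, -0.001], [0.105, 0.994, 0.005], [0.001, 0.005, -1.0]]
ft_force: [0.3, 1.0, -2.3]
grip_width: 0.0332
```

Call:
apply_moves([
  {"tx": 7, "ty": -30, "tz": 0, "rx": 0, "ry": 0, "rz": 0, "jaw": -1},
  {"tx": 14, "ty": -60, "tz": 0, "rx": 0, "ry": 0, "rz": 0, "jaw": -1},
  {"tx": 16, "ty": -72, "tz": 0, "rx": 0, "ry": 0, "rz": 0, "jaw": -1},
  {"tx": 16, "ty": -72, "tz": -30, "rx": 0, "ry": 0, "rz": 0, "jaw": -1},
  {"tx": 16, "ty": -72, "tz": -45, "rx": 0, "ry": 0, "rz": 0, "jaw": -1},
  {"tx": 16, "ty": -72, "tz": -45, "rx": 0, "ry": 0, "rz": 0, "jaw": -1},
  {"tx": 16, "ty": -72, "tz": -45, "rx": 0, "ry": 0, "rz": 0, "jaw": -1},
])

```text
time_s: 5.1
position: [0.5734, -0.0489, 0.0622]
tool_rot: [[-0.995, 0.105, -0.001], [0.105, 0.994, 0.006], [0.001, 0.005, -1.0]]
ft_force: [-0.0, -0.3, -2.1]
grip_width: 0.0335
```

Run:
```python
from st import *
st()
D={n:env.get_image(n) for n in("scene","top")}
crop(D["scene"],270,180,430,320,"b1.png",5); crop(D["top"],250,160,390,270,"b2.png",5)
```

```text
t 5.1 pos [573.4 -48.9  62.2] jaw 83.99 z [-9.0e-04  5.6e-03 -1.0e+00] F [-0.  -0.3 -2.1] w 33.5 q6 -100.9
```

View pics/b1.png

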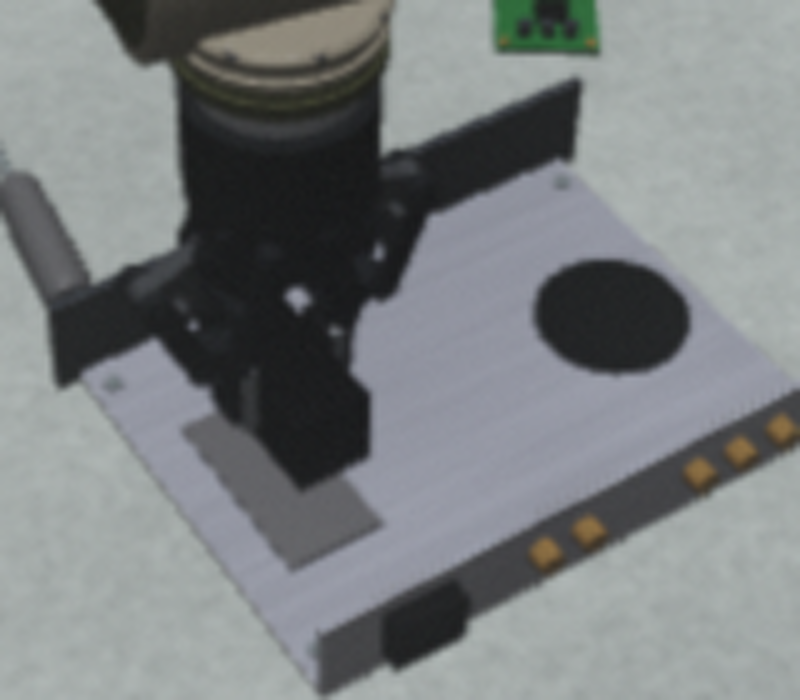

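The heat sink hovers over the pad, parallel to it, with its lower end at about (335,470) in the crop. Lowering 40 mm (0.6 mm short of nominal contact), then releasing with a partial opening.

Call:
apply_moves([
  {"tx": 0, "ty": -0.8, "tz": -18, "rx": 0, "ry": 0, "rz": 0, "jaw": -1},
  {"tx": 0, "ty": -0.8, "tz": -33, "rx": 0, "ry": 0, "rz": 0, "jaw": -1},
  {"tx": 0, "ty": -0.8, "tz": -40, "rx": 0, "ry": 0, "rz": 0, "jaw": -1},
  {"tx": 0, "ty": -0.8, "tz": -40, "rx": 0, "ry": 0, "rz": 0, "jaw": -1},
  {"tx": 0, "ty": -0.8, "tz": -40, "rx": 0, "ry": 0, "rz": 0, "jaw": -1},
  {"tx": 0, "ty": -0.8, "tz": -40, "rx": 0, "ry": 0, "rz": 0, "jaw": 0.2},
  {"tx": 0, "ty": -0.8, "tz": -40, "rx": 0, "ry": 0, "rz": 0, "jaw": 0.2},
  {"tx": 0, "ty": -0.8, "tz": -40, "rx": 0, "ry": 0, "rz": 0, "jaw": 0.2},
  {"tx": 0, "ty": -0.8, "tz": -40, "rx": 0, "ry": 0, "rz": 0, "jaw": 0.2},
])

```text
time_s: 6.1
position: [0.574, -0.0499, 0.0233]
tool_rot: [[-0.995, 0.105, 0.002], [0.105, 0.994, 0.005], [-0.001, 0.005, -1.0]]
ft_force: [-0.4, 0.2, 0.2]
grip_width: 0.0511
```

Call:
apply_moves([
  {"tx": 0, "ty": 0, "tz": 20, "rx": 0, "ry": 0, "rz": 0, "jaw": 0.2},
  {"tx": 0, "ty": 0, "tz": 50, "rx": 0, "ry": 0, "rz": 0, "jaw": 0.2},
  {"tx": 0, "ty": 0, "tz": 90, "rx": 0, "ry": 0, "rz": 0, "jaw": 1},
  {"tx": 0, "ty": 0, "tz": 100, "rx": 0, "ry": 0, "rz": 0, "jaw": 1},
])

```text
time_s: 6.5
position: [0.5755, -0.0503, 0.1275]
tool_rot: [[-0.994, 0.104, 0.008], [0.104, 0.995, 0.003], [-0.008, 0.004, -1.0]]
ft_force: [0.8, 0.2, -0.1]
grip_width: 0.0782
```

Run:
```python
from st import *
st()
```

```text
t 6.5 pos [575.5 -50.3 127.5] jaw 84.0 z [ 0.0083  0.0028 -1.    ] F [ 0.8  0.2 -0.1] w 78.2 q6 -101.0
```

Call:
apply_moves([
  {"tx": -24, "ty": -32, "tz": -5, "rx": 0, "ry": 0, "rz": 0, "jaw": 0.4},
  {"tx": -52, "ty": -69, "tz": -5, "rx": 0, "ry": 0, "rz": 0, "jaw": 0.4},
  {"tx": -80, "ty": -106, "tz": -5, "rx": 0, "ry": 0, "rz": 0, "jaw": 0.4},
  {"tx": -108, "ty": -143, "tz": -5, "rx": 0, "ry": 0, "rz": 0, "jaw": 0.4},
  {"tx": -132, "ty": -175, "tz": -20, "rx": 0, "ry": 0, "rz": 0, "jaw": 0.4},
  {"tx": -145, "ty": -192, "tz": -40, "rx": 0, "ry": 0, "rz": 0, "jaw": 0.4},
  {"tx": -145, "ty": -192, "tz": -60, "rx": 0, "ry": 0, "rz": 0, "jaw": 0.4},
  {"tx": -145, "ty": -192, "tz": -60, "rx": 0, "ry": 0, "rz": 0, "jaw": 0.4},
  {"tx": -145, "ty": -192, "tz": -60, "rx": 0, "ry": 0, "rz": 0, "jaw": 0.4},
])

```text
time_s: 7.4
position: [0.4306, -0.2421, 0.0677]
tool_rot: [[-0.995, 0.104, 0.008], [0.104, 0.995, 0.003], [-0.008, 0.004, -1.0]]
ft_force: [0.1, 0.7, 0.5]
grip_width: 0.0599
```

Run:
```python
from st import *
st()
from seg import *
D={n:env.get_image(n) for n in("scene","top")}
crop(D["scene"],150,180,430,340,"b3.png",2.8); crop(D["top"],250,160,390,270,"b4.png",5)
c,cn,A=blob(D["scene"],(214,275)); print(c)
```

```text
t 7.4 pos [ 430.6 -242.1   67.7] jaw 84.01 z [ 0.0079  0.0032 -1.    ] F [0.1 0.7 0.5] w 59.9 q6 -127.7
[213.75920522 275.88108771]
```

View pics/b3.png

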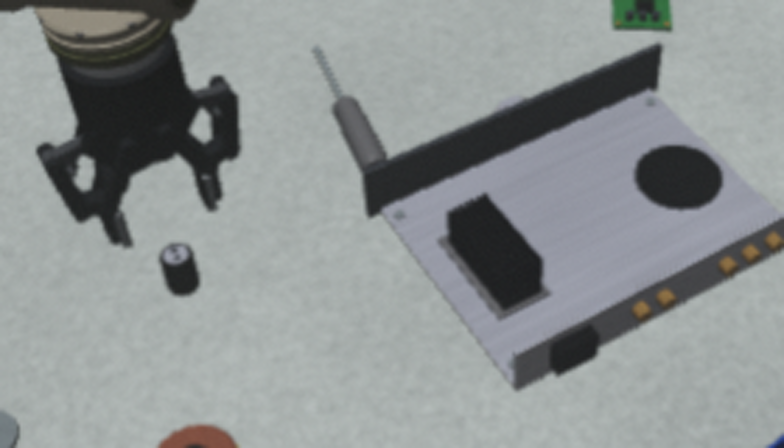

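View pics/b4.png

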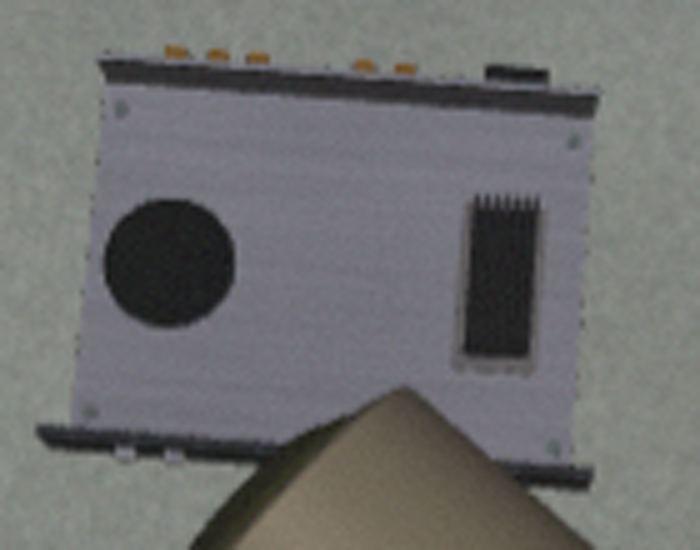

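The heat sink sits on its pad with an even margin all round (top crop, centre about (502,285)). The gripper is above the small cap at scene (214,276). Descending and gripping.

Call:
apply_moves([
  {"tx": 0, "ty": 0, "tz": -25, "rx": -0.003, "ry": 0.008, "rz": 0, "jaw": 0.4},
  {"tx": 0, "ty": 0, "tz": -45, "rx": -0.003, "ry": 0.008, "rz": 0, "jaw": 0.4},
  {"tx": 0, "ty": 0, "tz": -58, "rx": -0.003, "ry": 0.008, "rz": 0, "jaw": 0.4},
  {"tx": 0, "ty": 0, "tz": -60, "rx": -0.003, "ry": 0.008, "rz": 0, "jaw": 0.4},
  {"tx": 0, "ty": 0, "tz": -60, "rx": -0.003, "ry": 0.008, "rz": 0, "jaw": 0.4},
  {"tx": 0, "ty": 0, "tz": -60, "rx": -0.003, "ry": 0.008, "rz": 0, "jaw": -1},
  {"tx": 0, "ty": 0, "tz": -60, "rx": -0.003, "ry": 0.008, "rz": 0, "jaw": -1},
  {"tx": 0, "ty": 0, "tz": -60, "rx": -0.003, "ry": 0.008, "rz": 0, "jaw": -1},
  {"tx": 0, "ty": 0, "tz": -60, "rx": -0.003, "ry": 0.008, "rz": 0, "jaw": -1},
  {"tx": 0, "ty": 0, "tz": -60, "rx": -0.003, "ry": 0.008, "rz": 0, "jaw": -1},
  {"tx": 0, "ty": 0, "tz": -60, "rx": -0.003, "ry": 0.008, "rz": 0, "jaw": -1},
  {"tx": 0, "ty": 0, "tz": -60, "rx": -0.003, "ry": 0.008, "rz": 0, "jaw": -1},
], grip_force=30)

```text
time_s: 8.7
position: [0.4315, -0.2424, 0.0092]
tool_rot: [[-0.995, 0.104, 0.003], [0.104, 0.995, -0.002], [-0.003, -0.002, -1.0]]
ft_force: [-0.6, 0.6, 5.3]
grip_width: 0.024
```

Run:
```python
from st import *
st()
```

```text
t 8.7 pos [ 431.5 -242.4    9.2] jaw 84.05 z [ 0.0025 -0.002  -1.    ] F [-0.6  0.6  5.3] w 24.0 q6 -127.1
```

Call:
apply_moves([
  {"tx": 0, "ty": 0, "tz": 20, "rx": 0, "ry": 0, "rz": 0, "jaw": -1},
  {"tx": 0, "ty": 0, "tz": 55, "rx": 0, "ry": 0, "rz": 0, "jaw": -1},
  {"tx": 6, "ty": 8, "tz": 85, "rx": 0, "ry": 0, "rz": 0, "jaw": -1},
  {"tx": 28, "ty": 38, "tz": 95, "rx": 0, "ry": 0, "rz": 0, "jaw": -1},
  {"tx": 55, "ty": 75, "tz": 95, "rx": 0, "ry": 0, "rz": 0, "jaw": -1},
  {"tx": 82, "ty": 112, "tz": 95, "rx": 0, "ry": 0, "rz": 0, "jaw": -1},
  {"tx": 109, "ty": 149, "tz": 95, "rx": 0, "ry": 0, "rz": 0, "jaw": -1},
  {"tx": 136, "ty": 186, "tz": 95, "rx": 0, "ry": 0, "rz": 0, "jaw": -1},
  {"tx": 163, "ty": 223, "tz": 95, "rx": 0, "ry": 0, "rz": 0, "jaw": -1},
  {"tx": 186, "ty": 254, "tz": 95, "rx": 0, "ry": 0, "rz": 0, "jaw": -1},
  {"tx": 202, "ty": 276, "tz": 95, "rx": 0, "ry": 0, "rz": 0, "jaw": -1},
  {"tx": 202, "ty": 276, "tz": 95, "rx": 0, "ry": 0, "rz": 0, "jaw": -1},
])

```text
time_s: 9.9
position: [0.6345, 0.0365, 0.104]
tool_rot: [[-0.995, 0.1, 0.003], [0.1, 0.995, -0.002], [-0.003, -0.001, -1.0]]
ft_force: [-0.5, 0.5, -0.2]
grip_width: 0.024
```

Call:
apply_moves([
  {"tx": 0, "ty": 0, "tz": -20, "rx": 0, "ry": 0, "rz": 0, "jaw": -1},
  {"tx": 0, "ty": 0, "tz": -45, "rx": 0, "ry": 0, "rz": 0, "jaw": -1},
  {"tx": 0, "ty": 0, "tz": -55, "rx": 0, "ry": 0, "rz": 0, "jaw": -1},
  {"tx": 0, "ty": 0, "tz": -55, "rx": 0, "ry": 0, "rz": 0, "jaw": -1},
  {"tx": 0, "ty": 0, "tz": -55, "rx": 0, "ry": 0, "rz": 0, "jaw": -1},
])

```text
time_s: 10.4
position: [0.6349, 0.036, 0.05]
tool_rot: [[-0.995, 0.101, 0.005], [0.101, 0.995, -0.002], [-0.005, -0.001, -1.0]]
ft_force: [-0.2, 0.8, -0.6]
grip_width: 0.0244
```

Run:
```python
from st import *
st()
D={n:env.get_image(n) for n in("scene","top")}
crop(D["scene"],270,180,430,320,"b5.png",5)
```

```text
t 10.4 pos [634.9  36.   50. ] jaw 84.23 z [ 0.0046 -0.0018 -1.    ] F [-0.2  0.8 -0.6] w 24.4 q6 -91.6
```

View pics/b5.png

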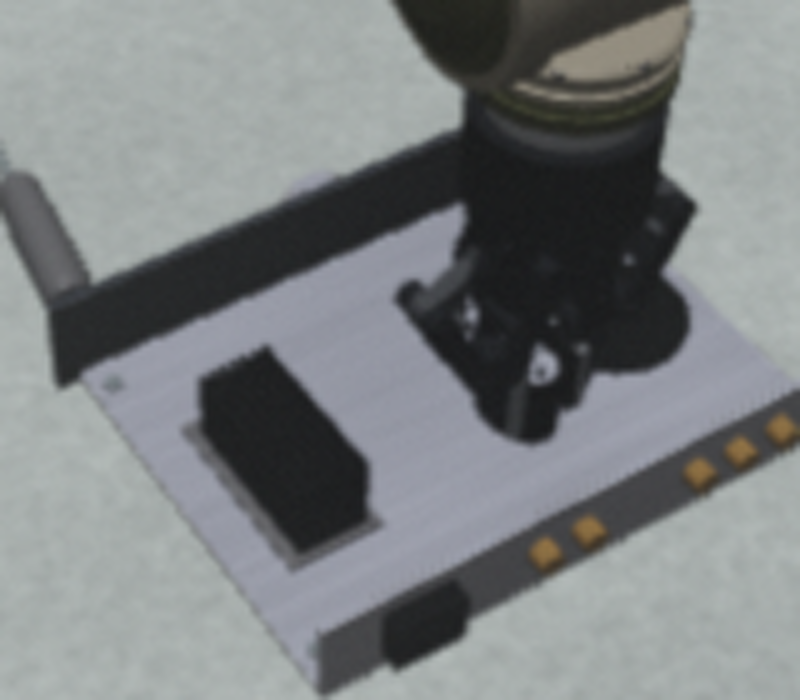

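The small cap is held upright above the plate at crop (520,430), behind the midpoint. Lowering and releasing.

Call:
apply_moves([
  {"tx": -1, "ty": -2, "tz": -12, "rx": 0.002, "ry": 0.005, "rz": 0, "jaw": -1},
  {"tx": -1, "ty": -2, "tz": -22, "rx": 0.002, "ry": 0.005, "rz": 0, "jaw": -1},
  {"tx": -1, "ty": -2, "tz": -28.4, "rx": 0.002, "ry": 0.005, "rz": 0, "jaw": -1},
  {"tx": -1, "ty": -2, "tz": -28.4, "rx": 0.002, "ry": 0.005, "rz": 0, "jaw": -1},
  {"tx": -1, "ty": -2, "tz": -28.4, "rx": 0.002, "ry": 0.005, "rz": 0, "jaw": -1},
  {"tx": -1, "ty": -2, "tz": -28.4, "rx": 0.002, "ry": 0.005, "rz": 0, "jaw": 0},
  {"tx": -1, "ty": -2, "tz": -28.4, "rx": 0.002, "ry": 0.005, "rz": 0, "jaw": 0},
  {"tx": -1, "ty": -2, "tz": -28.4, "rx": 0.002, "ry": 0.005, "rz": 0, "jaw": 0},
  {"tx": -1, "ty": -2, "tz": -28.4, "rx": 0.002, "ry": 0.005, "rz": 0, "jaw": 0},
])

```text
time_s: 11.4
position: [0.6342, 0.0341, 0.022]
tool_rot: [[-0.995, 0.1, 0.001], [0.1, 0.995, 0.0], [-0.001, 0.0, -1.0]]
ft_force: [0.2, -0.0, -0.4]
grip_width: 0.0426
```

Call:
apply_moves([
  {"tx": 0, "ty": 0, "tz": 20, "rx": 0, "ry": 0, "rz": 0, "jaw": 0},
  {"tx": 0, "ty": 0, "tz": 50, "rx": 0, "ry": 0, "rz": 0, "jaw": 0},
  {"tx": 0, "ty": 0, "tz": 85, "rx": 0, "ry": 0, "rz": 0, "jaw": 0.4},
  {"tx": 0, "ty": 10, "tz": 95, "rx": 0, "ry": 0, "rz": 0, "jaw": 0.4},
  {"tx": -4, "ty": 50, "tz": 95, "rx": 0, "ry": 0, "rz": 0, "jaw": 0.4},
  {"tx": -9, "ty": 95, "tz": 95, "rx": 0, "ry": 0, "rz": 0, "jaw": 0.4},
  {"tx": -14, "ty": 140, "tz": 95, "rx": 0, "ry": 0, "rz": 0, "jaw": 0.4},
  {"tx": -19, "ty": 185, "tz": 95, "rx": 0, "ry": 0, "rz": 0, "jaw": 0.4},
  {"tx": -24, "ty": 225, "tz": 85, "rx": 0, "ry": 0, "rz": 0, "jaw": 0.4},
  {"tx": -28, "ty": 252, "tz": 75, "rx": 0, "ry": 0, "rz": 0, "jaw": 0.4},
  {"tx": -28, "ty": 252, "tz": 65, "rx": 0, "ry": 0, "rz": 0, "jaw": 0.4},
  {"tx": -28, "ty": 252, "tz": 65, "rx": 0, "ry": 0, "rz": 0, "jaw": 0.4},
])

```text
time_s: 12.6
position: [0.605, 0.2863, 0.0849]
tool_rot: [[-0.995, 0.099, -0.003], [0.099, 0.995, -0.001], [0.003, -0.001, -1.0]]
ft_force: [0.4, -0.6, 1.2]
grip_width: 0.0596
```

Run:
```python
from st import *
st()
D={n:env.get_image(n) for n in("scene","top")}
crop(D["scene"],270,140,470,320,"b6.png",4);crop(D["top"],200,160,390,270,"b7.png",4)
```

```text
t 12.6 pos [605.  286.3  84.9] jaw 84.31 z [-0.0029 -0.0011 -1.    ] F [ 0.4 -0.6  1.2] w 59.6 q6 -69.1
```

View pics/b6.png

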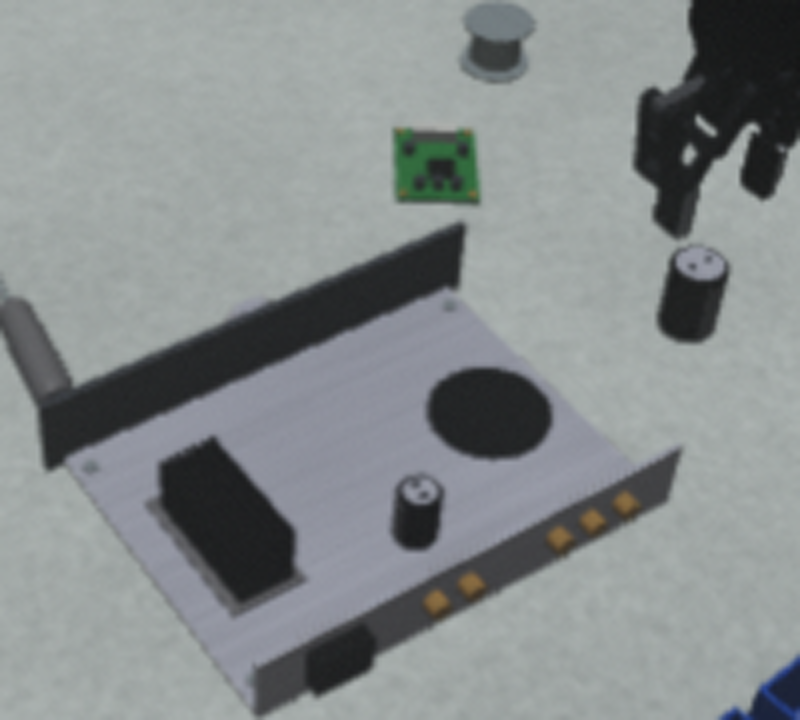

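View pics/b7.png

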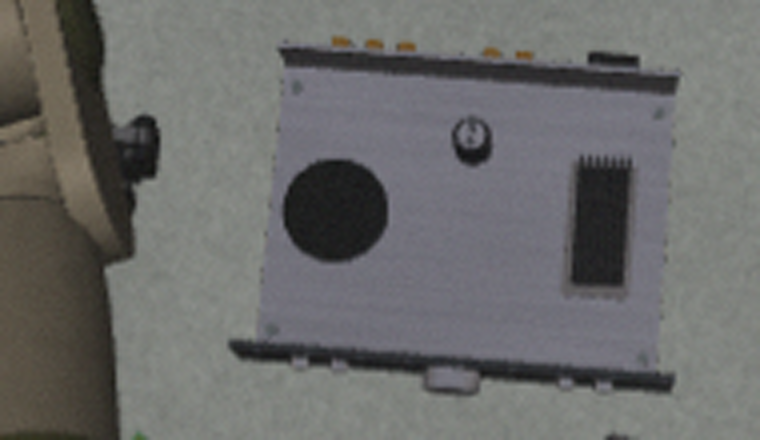

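The small cap stands upright behind the midpoint: scene crop (417,512), top crop (472,140). The gripper is over the big cap, which is undisturbed at scene crop (695,290). Descending.

Call:
apply_moves([
  {"tx": 0, "ty": 0, "tz": -25, "rx": 0, "ry": -0.003, "rz": 0, "jaw": 0.4},
  {"tx": 0, "ty": 0, "tz": -50, "rx": 0, "ry": -0.003, "rz": 0, "jaw": 0.4},
  {"tx": 0, "ty": 0, "tz": -66, "rx": 0, "ry": -0.003, "rz": 0, "jaw": 0.4},
  {"tx": 0, "ty": 0, "tz": -71, "rx": 0, "ry": -0.003, "rz": 0, "jaw": 0.4},
  {"tx": 0, "ty": 0, "tz": -71, "rx": 0, "ry": -0.003, "rz": 0, "jaw": 0.4},
  {"tx": 0, "ty": 0, "tz": -71, "rx": 0, "ry": -0.003, "rz": 0, "jaw": -1},
  {"tx": 0, "ty": 0, "tz": -71, "rx": 0, "ry": -0.003, "rz": 0, "jaw": -1},
  {"tx": 0, "ty": 0, "tz": -71, "rx": 0, "ry": -0.003, "rz": 0, "jaw": -1},
  {"tx": 0, "ty": 0, "tz": -71, "rx": 0, "ry": -0.003, "rz": 0, "jaw": -1},
  {"tx": 0, "ty": 0, "tz": -71, "rx": 0, "ry": -0.003, "rz": 0, "jaw": -1},
  {"tx": 0, "ty": 0, "tz": -71, "rx": 0, "ry": -0.003, "rz": 0, "jaw": -1},
  {"tx": 0, "ty": 0, "tz": -71, "rx": 0, "ry": -0.003, "rz": 0, "jaw": -1},
], grip_force=35)

```text
time_s: 13.9
position: [0.6071, 0.2852, 0.0173]
tool_rot: [[-0.995, 0.101, 0.006], [0.101, 0.995, -0.0], [-0.006, 0.001, -1.0]]
ft_force: [-0.3, -0.6, 5.3]
grip_width: 0.034
```

Run:
```python
from st import *
st()
```

```text
t 13.9 pos [607.1 285.2  17.3] jaw 84.19 z [ 0.0057 -0.     -1.    ] F [-0.3 -0.6  5.3] w 34.0 q6 -69.0
```

Call:
apply_moves([
  {"tx": 0, "ty": 0, "tz": 20, "rx": 0, "ry": 0, "rz": 0, "jaw": -1},
  {"tx": 0, "ty": 0, "tz": 45, "rx": 0, "ry": 0, "rz": 0, "jaw": -1},
  {"tx": -1, "ty": -12, "tz": 55, "rx": 0, "ry": 0, "rz": 0, "jaw": -1},
  {"tx": -4, "ty": -45, "tz": 55, "rx": 0, "ry": 0, "rz": 0, "jaw": -1},
  {"tx": -8, "ty": -90, "tz": 55, "rx": 0, "ry": 0, "rz": 0, "jaw": -1},
  {"tx": -12, "ty": -135, "tz": 55, "rx": 0, "ry": 0, "rz": 0, "jaw": -1},
  {"tx": -16, "ty": -180, "tz": 55, "rx": 0, "ry": 0, "rz": 0, "jaw": -1},
  {"tx": -20, "ty": -220, "tz": 55, "rx": 0, "ry": 0, "rz": 0, "jaw": -1},
  {"tx": -22.6, "ty": -245.7, "tz": 50, "rx": 0, "ry": 0, "rz": 0, "jaw": -1},
  {"tx": -22.6, "ty": -245.7, "tz": 40, "rx": 0, "ry": 0, "rz": 0, "jaw": -1},
  {"tx": -22.6, "ty": -245.7, "tz": 35, "rx": 0, "ry": 0, "rz": 0, "jaw": -1},
  {"tx": -22.6, "ty": -245.7, "tz": 35, "rx": 0, "ry": 0, "rz": 0, "jaw": -1},
])

```text
time_s: 15.1
position: [0.5839, 0.0402, 0.0513]
tool_rot: [[-0.995, 0.101, 0.004], [0.101, 0.995, 0.0], [-0.004, 0.001, -1.0]]
ft_force: [0.0, -0.1, 0.6]
grip_width: 0.034
```

Run:
```python
from st import *
st()
D={n:env.get_image(n) for n in("scene","top")}
crop(D["scene"],270,180,430,320,"b8.png",5)
```

```text
t 15.1 pos [583.9  40.2  51.3] jaw 84.22 z [ 3.7e-03  4.0e-04 -1.0e+00] F [ 0.  -0.1  0.6] w 34.0 q6 -91.9
```

View pics/b8.png

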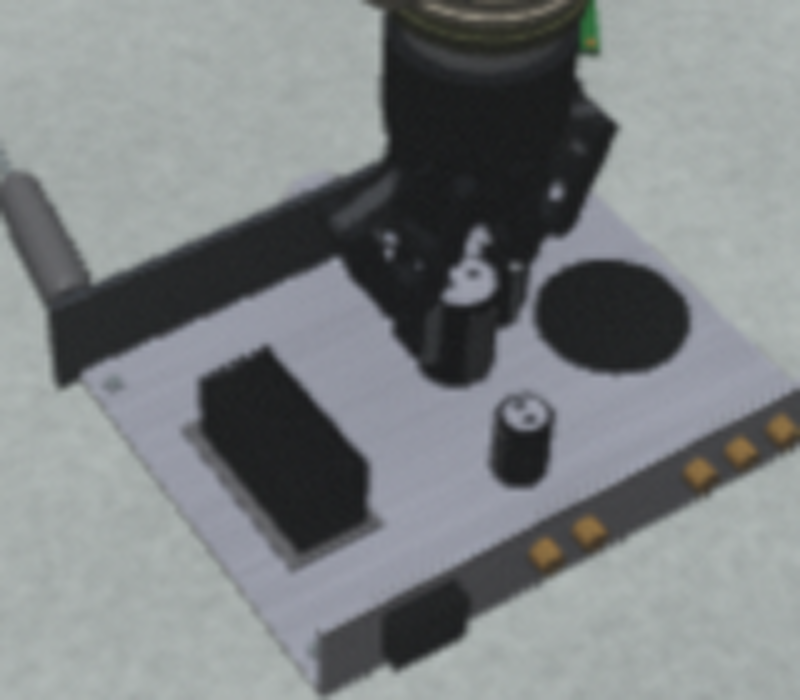

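The big cap hovers at crop (460,340), in line with the small cap at (522,440). Lowering and releasing.

Call:
apply_moves([
  {"tx": 0.5, "ty": -0.7, "tz": -11, "rx": 0, "ry": 0, "rz": 0, "jaw": -1},
  {"tx": 0.5, "ty": -0.7, "tz": -18, "rx": 0, "ry": 0, "rz": 0, "jaw": -1},
  {"tx": 0.5, "ty": -0.7, "tz": -21.7, "rx": 0, "ry": 0, "rz": 0, "jaw": -1},
  {"tx": 0.5, "ty": -0.7, "tz": -21.7, "rx": 0, "ry": 0, "rz": 0, "jaw": -1},
  {"tx": 0.5, "ty": -0.7, "tz": -21.7, "rx": 0, "ry": 0, "rz": 0, "jaw": -1},
  {"tx": 0.5, "ty": -0.7, "tz": -21.7, "rx": 0, "ry": 0, "rz": 0, "jaw": 0.2},
  {"tx": 0.5, "ty": -0.7, "tz": -21.7, "rx": 0, "ry": 0, "rz": 0, "jaw": 0.2},
  {"tx": 0.5, "ty": -0.7, "tz": -21.7, "rx": 0, "ry": 0, "rz": 0, "jaw": 0.2},
  {"tx": 0.5, "ty": -0.7, "tz": -21.7, "rx": 0, "ry": 0, "rz": 0, "jaw": 0.2},
])

```text
time_s: 16.1
position: [0.585, 0.0397, 0.0307]
tool_rot: [[-0.995, 0.1, 0.006], [0.1, 0.995, 0.0], [-0.006, 0.001, -1.0]]
ft_force: [-0.6, -0.4, 0.0]
grip_width: 0.0514
```

Call:
apply_moves([
  {"tx": 0, "ty": 0, "tz": 20, "rx": 0, "ry": 0, "rz": 0, "jaw": 0.2},
  {"tx": 0, "ty": 0, "tz": 50, "rx": 0, "ry": 0, "rz": 0, "jaw": 0.2},
  {"tx": 0, "ty": 0, "tz": 80, "rx": 0, "ry": 0, "rz": 0, "jaw": 1},
  {"tx": 0, "ty": -20, "tz": 90, "rx": 0, "ry": 0, "rz": 0, "jaw": 1},
  {"tx": 1, "ty": -65, "tz": 90, "rx": 0, "ry": 0, "rz": 0, "jaw": 1},
  {"tx": 2, "ty": -110, "tz": 90, "rx": 0, "ry": 0, "rz": 0, "jaw": 1},
  {"tx": 4, "ty": -155, "tz": 90, "rx": 0, "ry": 0, "rz": 0, "jaw": 1},
  {"tx": 5, "ty": -200, "tz": 90, "rx": 0, "ry": 0, "rz": 0, "jaw": 1},
  {"tx": 6, "ty": -245, "tz": 90, "rx": 0, "ry": 0, "rz": 0, "jaw": 1},
  {"tx": 7, "ty": -290, "tz": 90, "rx": 0, "ry": 0, "rz": 0, "jaw": 1},
  {"tx": 8, "ty": -330, "tz": 75, "rx": 0, "ry": 0, "rz": 0, "jaw": 1},
  {"tx": 8, "ty": -356, "tz": 60, "rx": 0, "ry": 0, "rz": 0, "jaw": 1},
])

```text
time_s: 17.3
position: [0.5928, -0.3194, 0.0905]
tool_rot: [[-0.995, 0.102, 0.007], [0.102, 0.995, -0.001], [-0.007, -0.0, -1.0]]
ft_force: [-0.4, 0.1, 0.4]
grip_width: 0.0852
```

Run:
```python
from st import *
st()
D={n:env.get_image(n) for n in("scene","top")}
crop(D["scene"],160,180,430,400,"b9.png",2.9);crop(D["top"],250,160,390,270,"b10.png",5)
```

```text
t 17.3 pos [ 592.8 -319.4   90.5] jaw 84.15 z [ 0.0068 -0.0012 -1.    ] F [-0.4  0.1  0.4] w 85.2 q6 -122.6
```

View pics/b9.png

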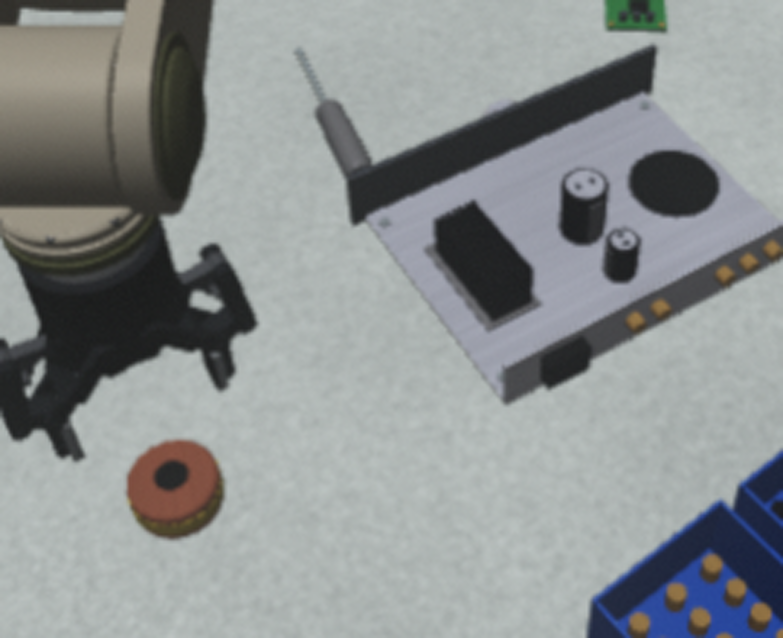

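View pics/b10.png

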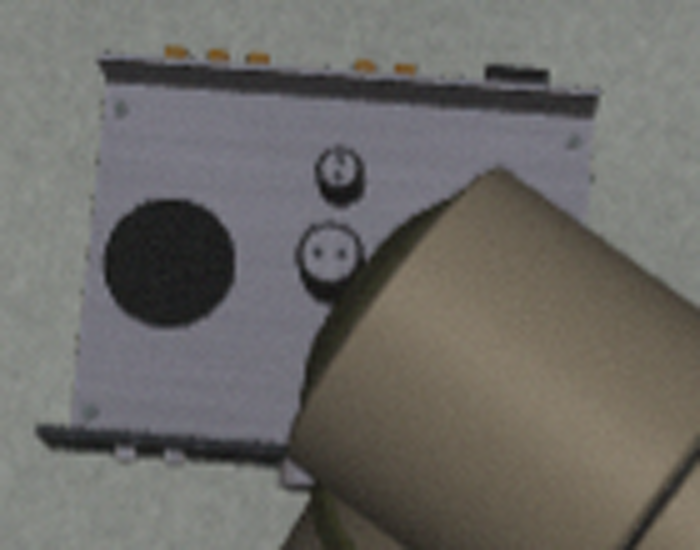

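Both cans stand upright, in line (top crop (338,175) and (328,255)). The gripper is above the transformer (crop (175,488)). Descending onto it.

Call:
apply_moves([
  {"tx": -0.5, "ty": 3, "tz": -10, "rx": 0, "ry": 0.007, "rz": 0, "jaw": 1},
  {"tx": -0.5, "ty": 3, "tz": -35, "rx": 0, "ry": 0.007, "rz": 0, "jaw": 1},
  {"tx": -0.5, "ty": 3, "tz": -60, "rx": 0, "ry": 0.007, "rz": 0, "jaw": 1},
  {"tx": -0.5, "ty": 3, "tz": -78, "rx": 0, "ry": 0.007, "rz": 0, "jaw": 1},
  {"tx": -0.5, "ty": 3, "tz": -86, "rx": 0, "ry": 0.007, "rz": 0, "jaw": 1},
  {"tx": -0.5, "ty": 3, "tz": -86, "rx": 0, "ry": 0.007, "rz": 0, "jaw": 1},
  {"tx": -0.5, "ty": 3, "tz": -86, "rx": 0, "ry": 0.007, "rz": 0, "jaw": 1},
  {"tx": -0.5, "ty": 3, "tz": -86, "rx": 0, "ry": 0.007, "rz": 0, "jaw": -1},
  {"tx": -0.5, "ty": 3, "tz": -86, "rx": 0, "ry": 0.007, "rz": 0, "jaw": -1},
  {"tx": -0.5, "ty": 3, "tz": -86, "rx": 0, "ry": 0.007, "rz": 0, "jaw": -1},
  {"tx": -0.5, "ty": 3, "tz": -86, "rx": 0, "ry": 0.007, "rz": 0, "jaw": -1},
  {"tx": -0.5, "ty": 3, "tz": -86, "rx": 0, "ry": 0.007, "rz": 0, "jaw": -1},
], grip_force=60)

```text
time_s: 18.6
position: [0.5917, -0.3168, 0.0036]
tool_rot: [[-0.995, 0.104, -0.002], [0.104, 0.995, 0.0], [0.002, -0.0, -1.0]]
ft_force: [-0.9, -0.5, 6.6]
grip_width: 0.0583
```

Run:
```python
from st import *
st()
D={n:env.get_image(n) for n in("scene","top")}
crop(D["scene"],160,280,280,400,"e1.png",5)
```

```text
t 18.6 pos [ 591.7 -316.8    3.6] jaw 84.04 z [-0.002  0.    -1.   ] F [-0.9 -0.5  6.6] w 58.3 q6 -122.2
```

View pics/e1.png

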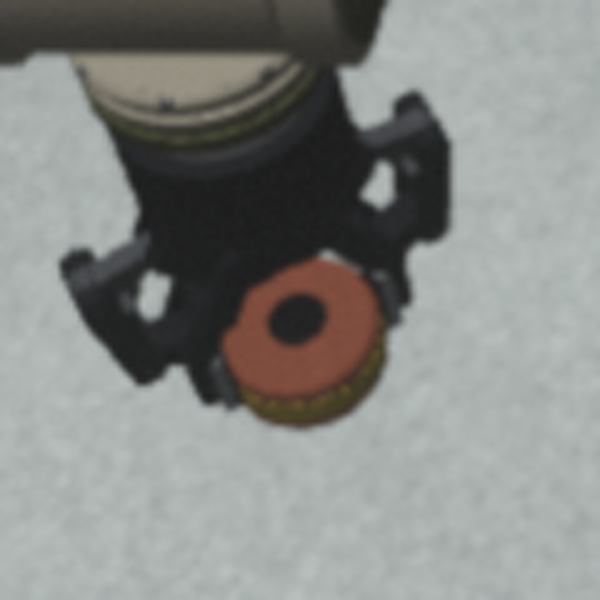

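Good grip on the transformer (58.3 mm): centre spot at crop (298,318), sitting level. Lifting clear of the heat sink and caps (95 mm) and carrying it over.

Call:
apply_moves([
  {"tx": 0, "ty": 0, "tz": 0, "rx": 0, "ry": 0, "rz": 0, "jaw": -1},
  {"tx": 0, "ty": 0, "tz": 15, "rx": 0, "ry": 0, "rz": 0, "jaw": -1},
  {"tx": 0, "ty": 0, "tz": 45, "rx": 0, "ry": 0, "rz": 0, "jaw": -1},
  {"tx": 0, "ty": 0, "tz": 80, "rx": 0, "ry": 0, "rz": 0, "jaw": -1},
  {"tx": 0, "ty": 10, "tz": 100, "rx": 0, "ry": 0, "rz": 0, "jaw": -1},
  {"tx": 0, "ty": 45, "tz": 105, "rx": 0, "ry": 0, "rz": 0, "jaw": -1},
  {"tx": 0, "ty": 90, "tz": 105, "rx": 0, "ry": 0, "rz": 0, "jaw": -1},
  {"tx": 0, "ty": 135, "tz": 105, "rx": 0, "ry": 0, "rz": 0, "jaw": -1},
  {"tx": 0, "ty": 180, "tz": 105, "rx": 0, "ry": 0, "rz": 0, "jaw": -1},
  {"tx": 0, "ty": 225, "tz": 105, "rx": 0, "ry": 0, "rz": 0, "jaw": -1},
  {"tx": 0, "ty": 265, "tz": 105, "rx": 0, "ry": 0, "rz": 0, "jaw": -1},
  {"tx": 0, "ty": 300, "tz": 105, "rx": 0, "ry": 0, "rz": 0, "jaw": -1},
])

```text
time_s: 19.9
position: [0.5912, -0.0145, 0.1093]
tool_rot: [[-0.995, 0.103, -0.002], [0.103, 0.995, 0.0], [0.002, 0.0, -1.0]]
ft_force: [0.4, 0.3, -3.8]
grip_width: 0.0583
```

Call:
apply_moves([
  {"tx": 0, "ty": 40, "tz": 0, "rx": 0, "ry": 0, "rz": 0, "jaw": -1},
  {"tx": 1, "ty": 80, "tz": 0, "rx": 0, "ry": 0, "rz": 0, "jaw": -1},
  {"tx": 1, "ty": 120, "tz": 0, "rx": 0, "ry": 0, "rz": 0, "jaw": -1},
  {"tx": 1, "ty": 143.2, "tz": 0, "rx": 0, "ry": 0, "rz": 0, "jaw": -1},
  {"tx": 1, "ty": 143.2, "tz": -25, "rx": 0, "ry": 0, "rz": 0, "jaw": -1},
  {"tx": 1, "ty": 143.2, "tz": -50, "rx": 0, "ry": 0, "rz": 0, "jaw": -1},
  {"tx": 1, "ty": 143.2, "tz": -65, "rx": 0, "ry": 0, "rz": 0, "jaw": -1},
  {"tx": 1, "ty": 143.2, "tz": -65, "rx": 0, "ry": 0, "rz": 0, "jaw": -1},
  {"tx": 1, "ty": 143.2, "tz": -65, "rx": 0, "ry": 0, "rz": 0, "jaw": -1},
])

```text
time_s: 20.8
position: [0.5925, 0.1286, 0.0452]
tool_rot: [[-0.995, 0.103, -0.002], [0.103, 0.995, 0.0], [0.002, 0.0, -1.0]]
ft_force: [0.4, 0.2, -4.1]
grip_width: 0.0583
```

Run:
```python
from st import *
st()
D={n:env.get_image(n) for n in("scene","top")}
crop(D["scene"],290,160,450,300,"e2.png",5)
```

```text
t 20.8 pos [592.5 128.6  45.2] jaw 84.08 z [-1.6e-03  2.0e-04 -1.0e+00] F [ 0.4  0.2 -4.1] w 58.3 q6 -83.0
```

View pics/e2.png

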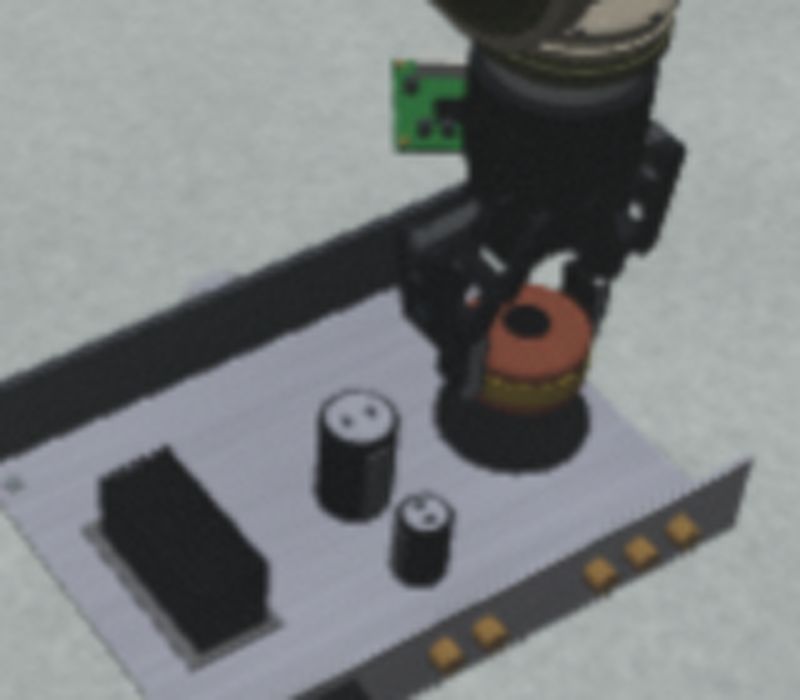

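The transformer hovers 28 mm over the round pad, level and clear of the caps. Lowering and releasing.

Call:
apply_moves([
  {"tx": 0, "ty": 0.2, "tz": -12, "rx": 0, "ry": 0, "rz": 0, "jaw": -1},
  {"tx": 0, "ty": 0.2, "tz": -21, "rx": 0, "ry": 0, "rz": 0, "jaw": -1},
  {"tx": 0, "ty": 0.2, "tz": -27.2, "rx": 0, "ry": 0, "rz": 0, "jaw": -1},
  {"tx": 0, "ty": 0.2, "tz": -27.2, "rx": 0, "ry": 0, "rz": 0, "jaw": -1},
  {"tx": 0, "ty": 0.2, "tz": -27.2, "rx": 0, "ry": 0, "rz": 0, "jaw": -1},
  {"tx": 0, "ty": 0.2, "tz": -27.2, "rx": 0, "ry": 0, "rz": 0, "jaw": 0.75},
  {"tx": 0, "ty": 0.2, "tz": -27.2, "rx": 0, "ry": 0, "rz": 0, "jaw": 0.75},
  {"tx": 0, "ty": 0.2, "tz": -27.2, "rx": 0, "ry": 0, "rz": 0, "jaw": 0.75},
  {"tx": 0, "ty": 0.2, "tz": -27.2, "rx": 0, "ry": 0, "rz": 0, "jaw": 0.75},
])

```text
time_s: 21.8
position: [0.593, 0.1288, 0.0188]
tool_rot: [[-0.995, 0.103, 0.001], [0.103, 0.995, 0.0], [-0.001, 0.0, -1.0]]
ft_force: [-0.4, 0.7, 0.8]
grip_width: 0.0748
```

Call:
apply_moves([
  {"tx": 0, "ty": 0, "tz": 20, "rx": 0, "ry": 0, "rz": 0, "jaw": 0.75},
  {"tx": 0, "ty": 0, "tz": 50, "rx": 0, "ry": 0, "rz": 0, "jaw": 0.75},
  {"tx": 0, "ty": 0, "tz": 85, "rx": 0, "ry": 0, "rz": 0, "jaw": 0.3},
  {"tx": -4, "ty": -20, "tz": 105, "rx": 0, "ry": 0, "rz": 0, "jaw": 0.3},
  {"tx": -13, "ty": -60, "tz": 105, "rx": 0, "ry": 0, "rz": 0, "jaw": 0.3},
  {"tx": -23, "ty": -103, "tz": 105, "rx": 0, "ry": 0, "rz": 0, "jaw": 0.3},
  {"tx": -33, "ty": -146, "tz": 105, "rx": 0, "ry": 0, "rz": 0, "jaw": 0.3},
  {"tx": -43, "ty": -189, "tz": 105, "rx": 0, "ry": 0, "rz": 0, "jaw": 0.3},
  {"tx": -53, "ty": -232, "tz": 105, "rx": 0, "ry": 0, "rz": 0, "jaw": 0.3},
  {"tx": -63, "ty": -275, "tz": 105, "rx": 0, "ry": 0, "rz": 0, "jaw": 0.3},
  {"tx": -73, "ty": -318, "tz": 105, "rx": 0, "ry": 0, "rz": 0, "jaw": 0.3},
  {"tx": -80, "ty": -350, "tz": 105, "rx": 0, "ry": 0, "rz": 0, "jaw": 0.3},
])

```text
time_s: 23.0
position: [0.5123, -0.2237, 0.1241]
tool_rot: [[-0.995, 0.105, 0.001], [0.105, 0.995, -0.0], [-0.001, -0.0, -1.0]]
ft_force: [0.3, 0.9, -0.1]
grip_width: 0.0558
```

Run:
```python
from st import *
st()
import pickle
D={n:env.get_image(n) for n in("scene","top")}
pickle.dump(D,open("d1.pkl","wb"))
crop(D["scene"],270,160,450,320,"e3.png",4);crop(D["top"],250,160,390,270,"e4.png",5)
crop(D["scene"],100,290,200,380,"e5.png",6);crop(D["top"],450,215,530,285,"e6.png",8)
```

```text
t 23.0 pos [ 512.3 -223.7  124.1] jaw 83.99 z [ 1.3e-03 -3.0e-04 -1.0e+00] F [ 0.3  0.9 -0.1] w 55.8 q6 -119.7
```

View pics/e3.png

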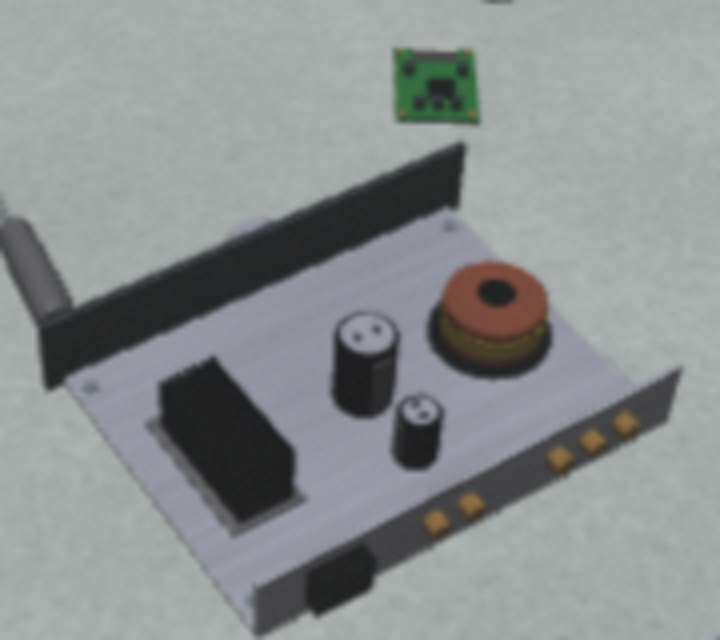

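View pics/e4.png

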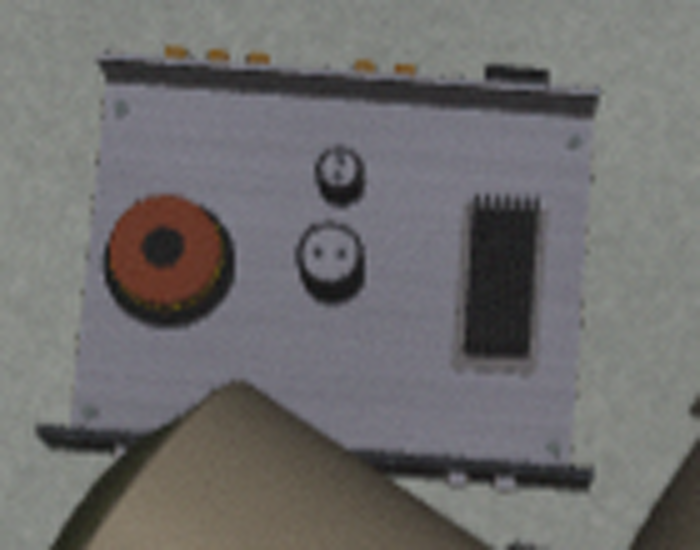

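View pics/e5.png

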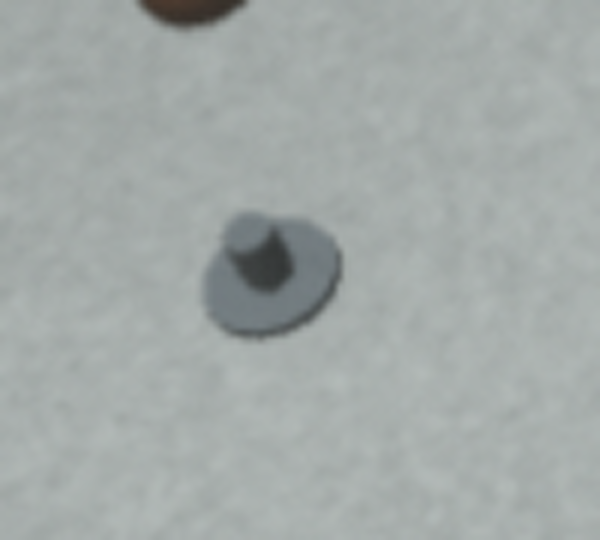

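View pics/e6.png

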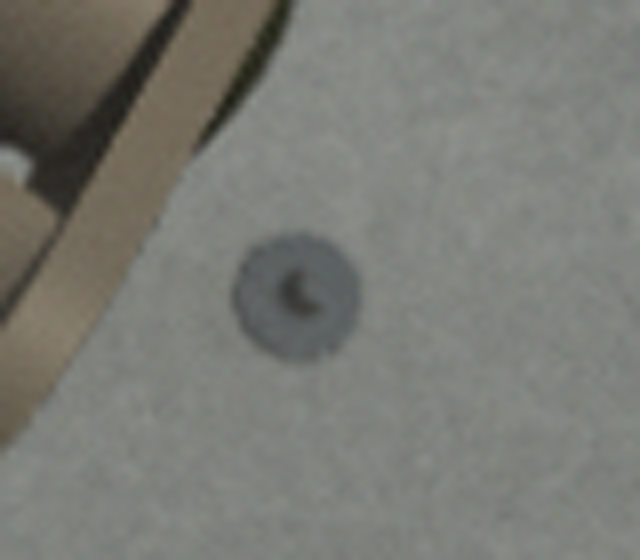

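The transformer stands on the round pad with an even black margin, and the clamp lies undisturbed at top crop (297,298). Next I'll check the transformer's placed position and refine the clamp's.

Run:
```python
from seg import *
import pickle
D=pickle.load(open("d1.pkl","rb")); D0=pickle.load(open("d0.pkl","rb"))
d=lambda t:(lambda im:im.max(2)<t)
for n,s0,s1 in(("top",(449,206),(282.5,209.5)),("scene",(218,344),(394.3,233))):
    for nm,Dd,s,z in(("before",D0,s0,.032),("after",D,s1,.046)):
        c,cn,A=blob(Dd[n],s,half=5,fn=d(70)); print(n,nm,"spot",c,np.round(plane(Dd[n],[c],z)[0]*1000,1),A)
alu=lambda im:(im.min(2)>70)
for n,s,z,k in(("top",(487,252),.004,"cl"),):
    pass
print("clamp scene disc",plane(D["scene"],[(145.5-.08,336.2-.4)],.005)*1000,"knob",plane(D["scene"],[(100+250/6-.4,290+232/6-.4)],.030)*1000)
print("clamp top disc",plane(D["top"],[(450+297/8-.4,215+298/8-.4)],.005)*1000)
# colour segmentation of transformer copper top, after
cop=lambda im:(im[:,:,0]-im[:,:,2]>25)
for n,s,z in(("top",(283,210),.046),("scene",(394,235),.046)):
    c,cn,A=blob(D[n],s,half=24,fn=cop,name=f"cop_{n}.png"); print(n,c,plane(D[n],[c],z)*1000,A)
```

```text
top before spot [449.00815611 205.44835672] [ 591.4 -316.7   32. ] 54.0
top after spot [282.22118949 209.01394643] [592.4 128.8  46. ] 53.7421875
scene before spot [218.00062834 343.5473176 ] [ 592.2 -317.2   32. ] 79.5234375
scene after spot [393.75427788 232.72294632] [594.3 130.   46. ] 43.90625
clamp scene disc [[ 471.79295853 -416.9195473     5.        ]] knob [[ 470.35250424 -417.03030446   30.        ]]
clamp top disc [[ 466.31460326 -416.74099084    5.        ]]
top [282.65940423 209.89130645] [[589.97708321 127.7047292   46.        ]] 400.6015625
scene [393.08992563 237.0243557 ] [[603.12298541 119.32995575  46.        ]] 509.0234375
```

Call:
apply_moves([
  {"tx": -10, "ty": -43, "tz": 0, "rx": 0, "ry": 0, "rz": 0, "jaw": 0.3},
  {"tx": -20, "ty": -86, "tz": 0, "rx": 0, "ry": 0, "rz": 0, "jaw": 0.3},
  {"tx": -30, "ty": -129, "tz": -10, "rx": 0, "ry": 0, "rz": 0, "jaw": 0.3},
  {"tx": -39, "ty": -170, "tz": -25, "rx": 0, "ry": 0, "rz": 0, "jaw": 0.3},
  {"tx": -43.8, "ty": -193.2, "tz": -45, "rx": 0, "ry": 0, "rz": 0, "jaw": 0.3},
  {"tx": -43.8, "ty": -193.2, "tz": -62, "rx": 0, "ry": 0, "rz": 0, "jaw": 0.3},
  {"tx": -43.8, "ty": -193.2, "tz": -62, "rx": 0, "ry": 0, "rz": 0, "jaw": 0.3},
  {"tx": -43.8, "ty": -193.2, "tz": -62, "rx": 0, "ry": 0, "rz": 0, "jaw": 0.3},
  {"tx": -43.8, "ty": -193.2, "tz": -62, "rx": 0, "ry": 0, "rz": 0, "jaw": 0.3},
])

```text
time_s: 24.0
position: [0.4693, -0.4177, 0.0633]
tool_rot: [[-0.994, 0.107, 0.003], [0.107, 0.994, -0.002], [-0.003, -0.002, -1.0]]
ft_force: [0.0, -0.0, -0.7]
grip_width: 0.0555
```

Run:
```python
from st import *
st()
D={n:env.get_image(n) for n in("scene","top")}
crop(D["scene"],90,270,210,380,"e7.png",6)
```

```text
t 24.0 pos [ 469.3 -417.7   63.3] jaw 83.88 z [ 0.0026 -0.0024 -1.    ] F [ 0.  -0.  -0.7] w 55.5 q6 -136.4
```

View pics/e7.png

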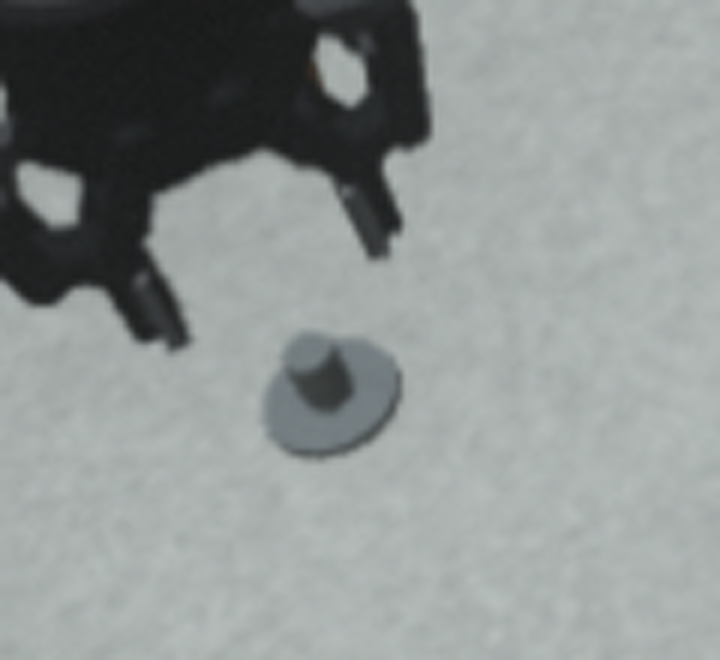

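The jaws straddle the knob (crop (322,370)), centred. Descending to grip it.

Call:
apply_moves([
  {"tx": -0.5, "ty": 0.5, "tz": -20, "rx": 0.0024, "ry": 0.0026, "rz": 0, "jaw": 0.3},
  {"tx": -0.5, "ty": 0.5, "tz": -40, "rx": 0.0024, "ry": 0.0026, "rz": 0, "jaw": 0.3},
  {"tx": -0.5, "ty": 0.5, "tz": -53, "rx": 0.0024, "ry": 0.0026, "rz": 0, "jaw": 0.3},
  {"tx": -0.5, "ty": 0.5, "tz": -53, "rx": 0.0024, "ry": 0.0026, "rz": 0, "jaw": 0.3},
  {"tx": -0.5, "ty": 0.5, "tz": -53, "rx": 0.0024, "ry": 0.0026, "rz": 0, "jaw": 0.3},
  {"tx": -0.5, "ty": 0.5, "tz": -53, "rx": 0.0024, "ry": 0.0026, "rz": 0, "jaw": -1},
  {"tx": -0.5, "ty": 0.5, "tz": -53, "rx": 0.0024, "ry": 0.0026, "rz": 0, "jaw": -1},
  {"tx": -0.5, "ty": 0.5, "tz": -53, "rx": 0.0024, "ry": 0.0026, "rz": 0, "jaw": -1},
  {"tx": -0.5, "ty": 0.5, "tz": -53, "rx": 0.0024, "ry": 0.0026, "rz": 0, "jaw": -1},
  {"tx": -0.5, "ty": 0.5, "tz": -53, "rx": 0.0024, "ry": 0.0026, "rz": 0, "jaw": -1},
  {"tx": -0.5, "ty": 0.5, "tz": -53, "rx": 0.0024, "ry": 0.0026, "rz": 0, "jaw": -1},
  {"tx": -0.5, "ty": 0.5, "tz": -53, "rx": 0.0024, "ry": 0.0026, "rz": 0, "jaw": -1},
], grip_force=40)

```text
time_s: 25.3
position: [0.4689, -0.4177, 0.011]
tool_rot: [[-0.994, 0.107, 0.001], [0.107, 0.994, -0.001], [-0.001, -0.001, -1.0]]
ft_force: [-0.3, 0.4, 6.7]
grip_width: 0.014
```

Run:
```python
from st import *
st()
D={n:env.get_image(n) for n in("scene","top")}
crop(D["scene"],90,270,210,380,"e8.png",6)
```

```text
t 25.3 pos [ 468.9 -417.7   11. ] jaw 83.87 z [ 8.0e-04 -1.1e-03 -1.0e+00] F [-0.3  0.4  6.7] w 14.0 q6 -136.3
```

View pics/e8.png

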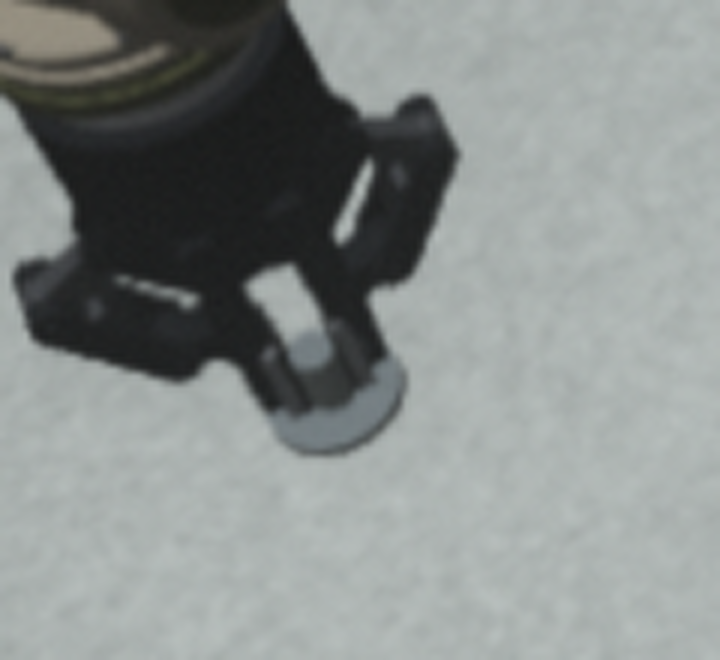

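Knob gripped (crop (318,365)), plate flat. Lifting 100 mm and carrying it to the transformer.

Call:
apply_moves([
  {"tx": 0, "ty": 0, "tz": 20, "rx": 0, "ry": 0, "rz": 0, "jaw": -1},
  {"tx": 0, "ty": 0, "tz": 60, "rx": 0, "ry": 0, "rz": 0, "jaw": -1},
  {"tx": 2, "ty": 10, "tz": 90, "rx": 0, "ry": 0, "rz": 0, "jaw": -1},
  {"tx": 10, "ty": 45, "tz": 105, "rx": 0, "ry": 0, "rz": 0, "jaw": -1},
  {"tx": 20, "ty": 88, "tz": 105, "rx": 0, "ry": 0, "rz": 0, "jaw": -1},
  {"tx": 30, "ty": 132, "tz": 105, "rx": 0, "ry": 0, "rz": 0, "jaw": -1},
  {"tx": 40, "ty": 176, "tz": 105, "rx": 0, "ry": 0, "rz": 0, "jaw": -1},
  {"tx": 50, "ty": 220, "tz": 105, "rx": 0, "ry": 0, "rz": 0, "jaw": -1},
  {"tx": 60, "ty": 264, "tz": 105, "rx": 0, "ry": 0, "rz": 0, "jaw": -1},
  {"tx": 70, "ty": 308, "tz": 105, "rx": 0, "ry": 0, "rz": 0, "jaw": -1},
  {"tx": 80, "ty": 352, "tz": 105, "rx": 0, "ry": 0, "rz": 0, "jaw": -1},
  {"tx": 90, "ty": 396, "tz": 105, "rx": 0, "ry": 0, "rz": 0, "jaw": -1},
])

```text
time_s: 26.6
position: [0.5589, -0.0198, 0.1159]
tool_rot: [[-0.994, 0.107, 0.001], [0.107, 0.994, -0.001], [-0.001, -0.001, -1.0]]
ft_force: [0.4, -0.4, -0.7]
grip_width: 0.0144
```

Call:
apply_moves([
  {"tx": 10, "ty": 43, "tz": 0, "rx": 0, "ry": 0, "rz": 0, "jaw": -1},
  {"tx": 20, "ty": 86, "tz": 0, "rx": 0, "ry": 0, "rz": 0, "jaw": -1},
  {"tx": 29, "ty": 125, "tz": 0, "rx": 0, "ry": 0, "rz": 0, "jaw": -1},
  {"tx": 34.7, "ty": 149, "tz": 0, "rx": 0, "ry": 0, "rz": 0, "jaw": -1},
  {"tx": 34.7, "ty": 149, "tz": -15, "rx": 0, "ry": 0, "rz": 0, "jaw": -1},
  {"tx": 34.7, "ty": 149, "tz": -34, "rx": 0, "ry": 0, "rz": 0, "jaw": -1},
  {"tx": 34.7, "ty": 149, "tz": -34, "rx": 0, "ry": 0, "rz": 0, "jaw": -1},
  {"tx": 34.7, "ty": 149, "tz": -34, "rx": 0, "ry": 0, "rz": 0, "jaw": -1},
])

```text
time_s: 27.4
position: [0.5936, 0.1291, 0.0821]
tool_rot: [[-0.994, 0.107, 0.0], [0.107, 0.994, -0.001], [-0.0, -0.001, -1.0]]
ft_force: [0.6, 0.5, -0.6]
grip_width: 0.0144
```

Run:
```python
from st import *
st()
D={n:env.get_image(n) for n in("scene","top")}
crop(D["scene"],330,160,450,270,"e9.png",6)
```

```text
t 27.4 pos [593.6 129.1  82.1] jaw 83.86 z [ 1.0e-04 -1.1e-03 -1.0e+00] F [ 0.6  0.5 -0.6] w 14.4 q6 -82.7
```

View pics/e9.png

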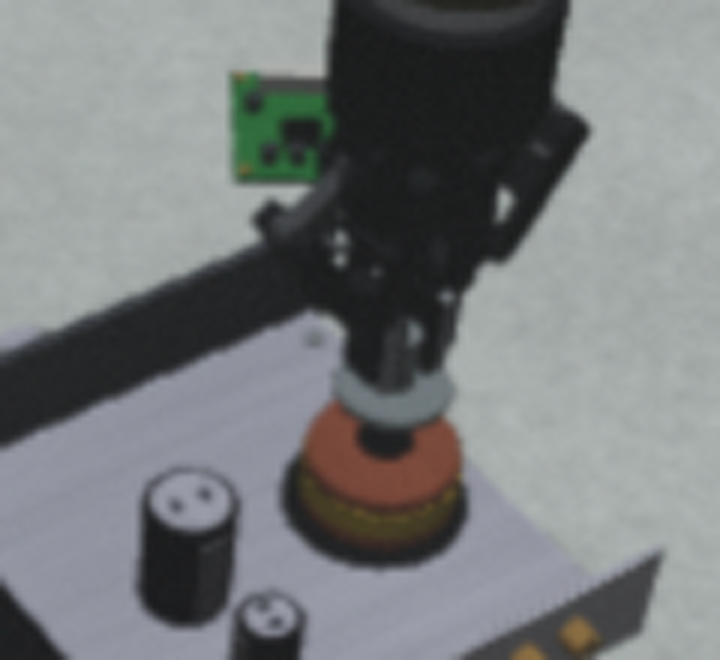

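The plate hovers level, centred over the transformer (crop (392,395) above the spot (385,438)). Lowering and releasing.

Call:
apply_moves([
  {"tx": 0, "ty": 0, "tz": -10, "rx": 0, "ry": 0, "rz": 0, "jaw": -1},
  {"tx": 0, "ty": 0, "tz": -19, "rx": 0, "ry": 0, "rz": 0, "jaw": -1},
  {"tx": 0, "ty": 0, "tz": -24.6, "rx": 0, "ry": 0, "rz": 0, "jaw": -1},
  {"tx": 0, "ty": 0, "tz": -24.6, "rx": 0, "ry": 0, "rz": 0, "jaw": -1},
  {"tx": 0, "ty": 0, "tz": -24.6, "rx": 0, "ry": 0, "rz": 0, "jaw": -1},
  {"tx": 0, "ty": 0, "tz": -24.6, "rx": 0, "ry": 0, "rz": 0, "jaw": -0.1},
  {"tx": 0, "ty": 0, "tz": -24.6, "rx": 0, "ry": 0, "rz": 0, "jaw": -0.1},
  {"tx": 0, "ty": 0, "tz": -24.6, "rx": 0, "ry": 0, "rz": 0, "jaw": -0.1},
  {"tx": 0, "ty": 0, "tz": -24.6, "rx": 0, "ry": 0, "rz": 0, "jaw": -0.1},
])

```text
time_s: 28.4
position: [0.5942, 0.129, 0.0584]
tool_rot: [[-0.994, 0.107, 0.002], [0.107, 0.994, -0.001], [-0.002, -0.001, -1.0]]
ft_force: [0.0, -0.2, 0.3]
grip_width: 0.0382
```

Call:
apply_moves([
  {"tx": 0, "ty": 0, "tz": 15, "rx": 0, "ry": 0, "rz": 0, "jaw": -0.1},
  {"tx": 0, "ty": 0, "tz": 45, "rx": 0, "ry": 0, "rz": 0, "jaw": -0.1},
  {"tx": 0, "ty": 0, "tz": 85, "rx": 0, "ry": 0, "rz": 0, "jaw": -0.1},
  {"tx": -10, "ty": 10, "tz": 110, "rx": 0, "ry": 0, "rz": 0, "jaw": 0},
  {"tx": -40, "ty": 40, "tz": 120, "rx": 0, "ry": 0, "rz": 0, "jaw": 0},
  {"tx": -70, "ty": 75, "tz": 120, "rx": 0, "ry": 0, "rz": 0, "jaw": 0},
  {"tx": -100, "ty": 115, "tz": 120, "rx": 0, "ry": 0, "rz": 0, "jaw": 0},
  {"tx": -130, "ty": 155, "tz": 120, "rx": 0, "ry": 0, "rz": 0, "jaw": 0},
  {"tx": -160, "ty": 195, "tz": 120, "rx": 0, "ry": 0, "rz": 0, "jaw": 0},
  {"tx": -190, "ty": 235, "tz": 120, "rx": 0, "ry": 0, "rz": 0, "jaw": 0},
  {"tx": -210, "ty": 265, "tz": 120, "rx": 0, "ry": 0, "rz": 0, "jaw": 0},
  {"tx": -210, "ty": 265, "tz": 120, "rx": 0, "ry": 0, "rz": 0, "jaw": 0},
])

```text
time_s: 29.6
position: [0.3814, 0.3969, 0.1786]
tool_rot: [[-0.995, 0.102, 0.002], [0.102, 0.995, -0.0], [-0.002, 0.0, -1.0]]
ft_force: [0.1, -0.9, 0.2]
grip_width: 0.0429
```

Run:
```python
from st import *
st()
import pickle
D={n:env.get_image(n) for n in("scene","top")}
pickle.dump(D,open("d2.pkl","wb"))
crop(D["scene"],270,160,450,320,"f1.png",4);crop(D["top"],200,160,390,310,"f2.png",4)
```

```text
t 29.6 pos [381.4 396.9 178.6] jaw 84.13 z [ 2.e-03 -2.e-04 -1.e+00] F [ 0.1 -0.9  0.2] w 42.9 q6 -50.3
```

View pics/f1.png

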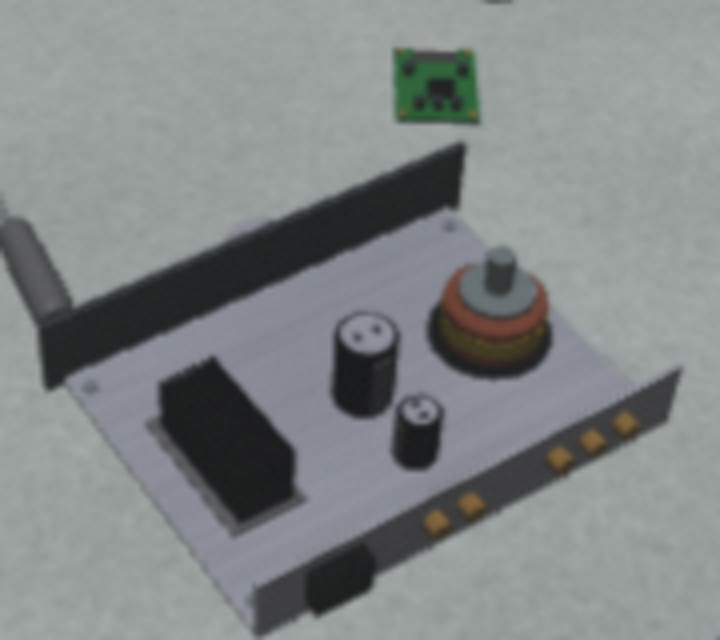

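View pics/f2.png

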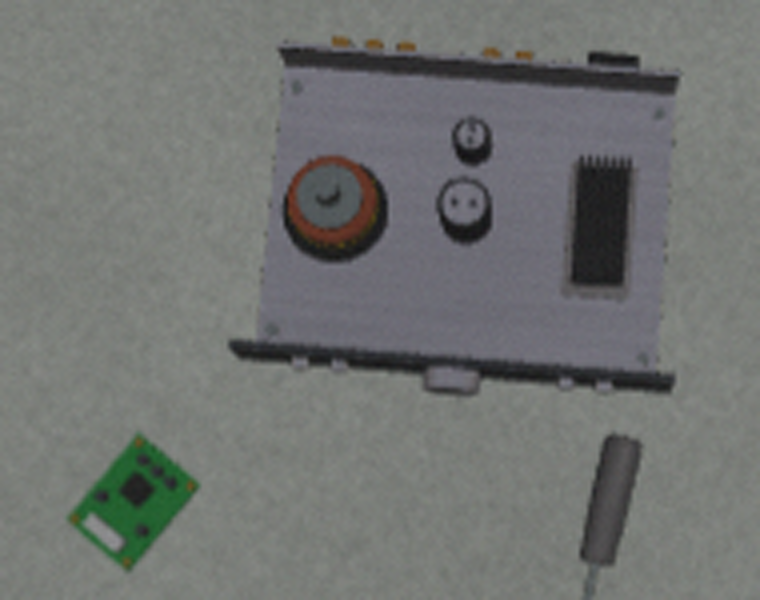

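The whole assembly is in place. In the top crop the clamp on the transformer is at (331,197), the big cap at (465,210), the small cap at (472,140) and the heat sink at (601,222); the board hasn't moved. One numeric check before handing in.

Run:
```python
from seg import *
import pickle
D=pickle.load(open("d2.pkl","rb")); D0=pickle.load(open("d0.pkl","rb"))
dk=lambda im:im.max(2)<80
br=lambda im:(im.min(2)>78)
def pl(n,c,z): return np.round(plane(D[n],[c],z)[0,:2]*1000,1)
# heat sink top view + caps silhouettes vs plate
ref={"top":np.array([[591.1,129.2],[571.2,-49.3]]),"scene":np.array([[594.4,128.6],[576.3,-50.2]])}
diff=lambda n:(lambda im:(np.linalg.norm(im-np.median(im.reshape(-1,3),0),axis=2)>22))
steel=lambda im:(im[:,:,0]-im[:,:,2]<8)&(im.mean(2)>60)
ims=[]
for n,items in {"top":[("big",(316,213),15,diff(0),.037),("small",(318,195),9,diff(0),.030),("hs",(350,215),19,dk,.033),("clampdisc",(282.5,209),10,steel,.051)],
          "scene":[("big",(361,251),18,diff(0),.037),("small",(374,268),11,diff(0),.030),("hs",(327,270),28,dk,.033)]}.items():
    mid=ref[n].mean(0); yv=ref[n][0]-ref[n][1]; yv/=np.linalg.norm(yv); xv=np.array([yv[1],-yv[0]])
    for k,s,h,fn,z in items:
        c,cn,A=blob(D[n],s,half=h,fn=fn,name=f"chk_{k}_{n}.png"); p=pl(n,c,z)
        ims.append(cv2.resize(cv2.imread(f"pics/chk_{k}_{n}.png"),(190,190)))
        print(n,k,p,"base xy",np.round([(p-mid)@xv,(p-mid)@yv],1),round(A))
print("spot top was (592.4,128.8)")
for n,s in(("top",(233,286)),("scene",(379,181))):
    print("board shift px",n,blob(D[n],s,half=28)[0]-blob(D0[n],s,half=28)[0])
cv2.imwrite("pics/chk.png",np.vstack([np.hstack(ims[:4]),np.hstack(ims[4:]+[ims[0]*0])]))
```

```text
top big [582.8  40.6] base xy [1.6 0.8] 210
top small [631.9  34.7] base xy [51.   0.4] 115
top hs [572.  -49.3] base xy [  0.8 -89.7] 450
top clampdisc [592.2 129.1] base xy [ 1.1 89.8] 181
scene big [592.2  40.2] base xy [6.7 1.7] 537
scene small [636.4  31.8] base xy [51.5 -2.2] 165
scene hs [578. -50.] base xy [  1.7 -89.5] 851
spot top was (592.4,128.8)
board shift px top [-0.01158662  0.0030394 ]
board shift px scene [-0.00150548  0.00358147]
```

View pics/chk.png

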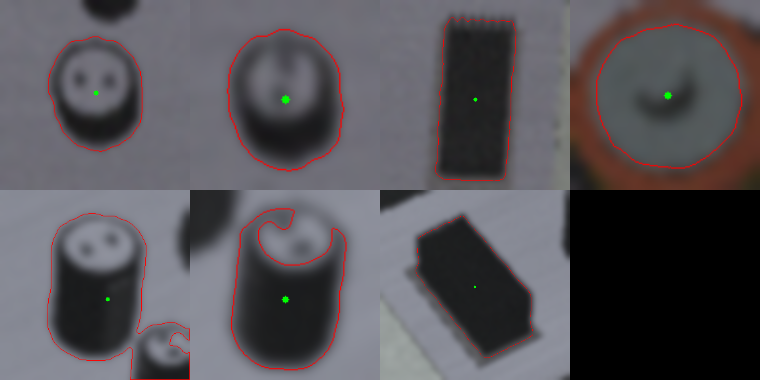

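The masks fit, except that the scene big-cap mask merged with the small can and the scene small-cap mask missed part of its lid. The clean ones put everything within about 2 mm of target. The arm is clear, so I'm handing in.

```bash
python3 -c "
from rig import env
print(env.close_job())"
```

```text
the job is handed in; nothing more can be done
None
```

I placed all five parts, drew the arm clear and handed the job in at about 30 s of the 125 s allowed. The hand-in gives no verdict, so these are my last camera checks:

| Part | Offset from target | View used |
|---|---|---|
| Transformer | about 1.5 mm from the round pad's centre | both views |
| Clamp plate | about 0.4 mm from the transformer's centre spot, knob up | top view |
| Heat sink | about 1–2 mm from its pad's centre; looks parallel to the pad, angle not measured after release | both views |
| Large capacitor | about 2 mm from the midpoint | top view |
| Small capacitor | about 49 mm behind the large one, so a gap of about 19–20 mm; under 1 mm off the centre line | top view |

All five looked upright in the last pictures, and the circuit board shifted by less than 0.02 pixel in both views.

- **Failed check:** the scene-view readings for the two capacitors are unreliable. They put the large one 6.7 mm off, but that mask ran into the small can, and the small can's mask missed part of its lid. I used the top view for both.
- **Camera disagreement:** the two cameras differ by 2–5 mm along x in absolute position. I averaged them for the targets and took the offsets above from each camera's own view of the pads.

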